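Stack the flow-cell plates in the assembly jig and lock them with the keeper clip

TASK

Stack every dark graphite cell plate lying on the white raised deck flat in the blue-based assembly jig, between its brass pins, and push each one fully home against the back stop; the plates are too thin to grip where they lie, so slide each out over the deck's open front edge and take it by its two long sides there. When all are stacked, press the orange keeper clip straight down over the middle of the jig's steel cross bar, its longer tongue pointing forward over the plates, until the sprung arms snap past the bar and it sits fully down. Leave the jar, the beaker and the screwdriver where they are.

Things in the scene. Friction and masses are not known exactly. Their poses are not given: they have to be found in the camera images.
- deck: Fixed raised deck, slippery white top (friction about 0.25). Origin on the bench under it; in its frame the top is at z = 60 mm, the open front edge (robot side) at x = -90 mm, the back at x = 125 mm, the sides at y = -180 and 180 mm. A blue lip, 6 mm wide and 6 mm high, runs along the back and both sides. Two legs at y = -160 and 160 mm, from x = -75 mm.
- jig: Fixed assembly jig; origin on the bench under the plates' place. In its frame: blue base x -50 to 120, y -60 to 60, 15 mm high; aluminium block x -45 to 68 mm, 40 mm wide, top z = 60 mm: plates lie on it lengthwise along x, stacked. Brass pins, 8 mm diameter, up to z = 82 mm, at x = 10 and 45, y = -31.5 and 31.5 mm (55 mm free between). Posts at y = -47 and 47, x = 95 mm, top z = 106 mm.
- plate_place (a point): Centre of the top of the jig's block where the plates go, 60 mm above the bench, over the jig origin, axes as the jig. A plate that is home has its centre above this point; its back end then touches the back stop (an upright face 60 mm to +x of here, 46 mm wide, top z = 101 mm) and its long sides stand 5 mm out over the block's sides, its front end 15 mm. Each plate adds 3 mm.
- bar_mid (a point): Middle of the axis of the jig's smooth steel cross bar: round, 24 mm diameter, along the jig's y, at jig x = 95 mm, 89 mm above the bench, 84 mm free between the posts. Axes as the jig.
- plate1_c (a point): Centre (half-way up) of a dark grey graphite cell plate with light grey flow lines, 120 x 50 x 3 mm, about 45 g; length along its x, width along its y, z up, alike on both faces and ends. Lies on the deck at the start. Absent in some starts (None).
- plate2_c (a point): Centre (half-way up) of a dark grey graphite cell plate with light grey flow lines, 120 x 50 x 3 mm, about 45 g; length along its x, width along its y, z up, alike on both faces and ends. Lies on the deck at the start. Absent in some starts (None).
- plate3_c (a point): Centre (half-way up) of a dark grey graphite cell plate with light grey flow lines, 120 x 50 x 3 mm, about 45 g; length along its x, width along its y, z up, alike on both faces and ends. Lies on the deck at the start. Absent in some starts (None).
- plate4_c (a point): Centre (half-way up) of a dark grey graphite cell plate with light grey flow lines, 120 x 50 x 3 mm, about 45 g; length along its x, width along its y, z up, alike on both faces and ends. Lies on the deck at the start. Absent in some starts (None).
- clip_grip (a point): Centre of the keeper clip's orange handle block, to be gripped: 24 mm along the clip's x, 30 mm along its y, from 18 mm below to 17 mm above this point. 52 mm above the clip's feet. Axes: z up, y along the bar that it fits, tongue towards -x. Clip 150 g, 44 mm wide along y below the handle, with a short tail to +41 mm in x; it stands on the bench beside the jig at the start.
- clip_seat (a point): Centre of the clip's throat, 39.5 mm straight below clip_grip, same axes; on the bar's axis when fully down. Two sprung steel arms with rounded lips leave 19 mm below it and spread over the 24 mm bar under a push of 10 to 15 N; the lips meet the bar 17 mm above fully down. Once on, the crown rests on the bar and the tongue on the back stop.
- clip_tongue (a point): Bottom of the down-turned foot at the end of the clip's tongue, 49.5 mm towards the clip's -x from the throat centre and 12.5 mm below it. It ends 4 mm or more above a stack of up to four plates when the clip is on.
- jar_c (a point): Centre of a lidded glass jar, 90 mm diameter, 110 mm high: bystander.
- beaker_c (a point): Centre of a clear plastic beaker, 90 mm diameter, 110 mm high: bystander.
- driver_grip (a point): Handle of a green screwdriver, 170 mm long, lying on the bench: bystander.
Mind the look-alikes: they are no part of the job. What is shaped like the part that bears plate4_c but red or turquoise is not meant.

How it is judged:
By the outcome, as a careful person would: the job done as asked, in the order asked, and still so for the second after the job is handed in, with the robot touching nothing.
Of plate1, plate2, plate3, plate4 only 3 to 4 are there at a start; the rules pass over those that are not, and their reading is None.
At some moment in a run one of clip, plate1, plate2, plate3, plate4 may be knocked a few centimetres aside while the robot is not near it.
It also fails if it takes over 210 s, if anything falls off the work surface, if the arm or the gripper's body presses on something with over 40 N, if the wrist force passes 120 N, or if a joint passes its speed limit or range.

ROBOT

A 6-joint arm with a two-finger parallel gripper is mounted at the origin on the work surface. World frame = base frame: x ahead of the robot, y to its left, z up, the work surface at z = 0. Lengths are in mm, angles in rad, forces in N, time in s.
With the tool pointing down it reaches from about 350 to 950 mm from the base axis. Payload 17.4 kg.
Tool frame: the origin (TCP) lies between the finger pads; the fingertips stand 11 mm ahead of it and the grasp point (between the pads) lies 8 mm behind it (robot.nose_length is the distance from the TCP to the fingertips, in mm); z points along the fingers, y is the direction in which the jaws open and shut (so a half turn about z gives the same grasp; the last joint's range is limited). The gripper opens to 93 mm and grips with 3 to 60 N. Pads are 15 mm wide; open, the fingers measure 128 mm over their backs; the gripper's body (75 mm by 188 mm) begins 65 mm behind the grasp point.
Start: joints at [-1.244, 0.116, 1.442, -0, 1.584, -0.038], TCP at [240.806, -630.591, 229.646] pointing down, gripper open.
Joint ranges: [-2.83, 2.83], [-0.83, 2.19], [0.07, 2.5], [-1.14, 4.28], [0.01, 3], [-2.97, 2.97]. Speed limits (rad/s): [1.89, 1.89, 2.22, 3.14, 3.14, 3.14].

INTERFACE

Orientations are given as a unit quaternion [x, y, z, w].
In Python, from bench import robot gives the robot as it stands.
- The arm moves only by the tool play_rows, never from a script. Its argument "steps" is text: rows parted by semicolons, each of 7 numbers parted by spaces: the opening, from 0 (shut) to 1 (fully open), then the shift along the tool's x, y, z in mm, then the turn, a rotation vector about the tool's x, y, z in rad. In form: hand dx dy dz rx ry rz; .... A call has 1 to 12 rows; each row shifts and turns the pose as measured when the row begins, along the tool's axes as they then stand; what a row does not reach is not made up. A row lasts 1/8 s, in which the tool goes at most 62.5 mm and 10.7 degrees, less where a joint would pass 70% of its speed; a pose out of reach is approached as far as the arm can. A call with a gripper value outside its range is refused whole. The fingers move at their own pace and stop on an object; "newtons" is the grip in N (left out, the last holds). Time passes only in rows, so rows that do not move let the fingers close. It gives the time, the measured TCP pose, the force and the opening at its end, in the units of the state.
- robot.sense(): the state, without advancing time (a new reading comes with each control period).
- robot.get_image(name): name is "side" or "top" or "wrist"; returns a dict with "image" (420x560x3 uint8, blue, green, red), "z_map" (420x560 float32, mm along the optical axis (not along the pixel's ray), 0 where there is no reading), "mtx" (3x3 intrinsics, pixels), "rvec" (rotation vector, rad) and "tvec" (3), from world to camera coordinates, as OpenCV has them. Camera axes: x right, y down, z forward; pixel columns grow to the right and rows downward; lengths in mm; the calibration is good to about 2 mm. A picture is of the moment at which its call begins.
- robot.close_job(): hands the job in, once; it reports no verdict.
The state is a dict: "t": time; "joints": joint angles; "qd": joint speeds; "joint_efforts": joint torques, N m; "tcp_pos": TCP position; "tcp_rot": TCP orientation; "force": force on the tool from outside, world axes, zero at the start; "torque": the same for the moment, N m; "gripper_width": finger opening in mm.
Only numpy, scipy, OpenCV 4.12 (cv2) and the standard library are available. Lean on these libraries where they do the work, as an engineer would, in place of code of your own. Each camera call takes 0.05 s, during which the arm holds its last target.

## Working session

There is one attempt and no reset: what is moved stays moved. The work goes in short steps, Python scripts to look and compute and a tool call to move; the robot and the scene stay as the last step left them, time stands still between calls to the robot, and variables do not carry over. Pictures are saved under pics/ and viewed, and the job is handed in when it is done.

Besides the shell and the picture viewer there is one more tool, called by a JSON object that holds its "name" and its "arguments". play_rows: Moves the arm, as the interface text tells. Its arguments: {"type":"object","properties":{"steps":{"type":"string"},"newtons":{"type":"number"}},"required":["steps"]}

```bash
ls; mkdir -p pics
python3 - <<'E'
from bench import robot
import cv2,numpy as np
print(robot.sense())
for n in ("side","top","wrist"):
    d=robot.get_image(n); cv2.imwrite(f"pics/{n}0.png",d["image"]); np.savez(f"/tmp/{n}0.npz",**d)
    print(n,d["mtx"].tolist(),d["rvec"],d["tvec"])
E
```

```text
pics
{'t': 0.0, 'joints': array([-1.24377748e+00,  1.16475896e-01,  1.44227344e+00, -2.29298039e-05,
        1.58401177e+00, -3.78065222e-02]), 'qd': array([-0.00027041, -0.00062642, -0.00120365,  0.00070764, -0.00091277,
        0.0010942 ]), 'joint_efforts': array([-2.56874446e-04, -7.21269536e+01, -6.22609377e+01,  7.80666713e-02,
        2.38906225e-02, -8.65157563e-05]), 'tcp_pos': array([ 240.74762675, -630.39307929,  228.90690361]), 'tcp_rot': array([ 9.83408746e-01,  1.81402583e-01, -9.55335110e-05, -5.76480566e-04]), 'force': array([-0.23035365,  0.7213693 ,  0.58963561]), 'torque': array([-0.04999109, -0.03132577,  0.01486238]), 'gripper_width': 93.2318494610343}
side [[432.8345634163323, 0.0, 278.6526884123619], [0.0, 432.8345634163323, 203.73126163485443], [0.0, 0.0, 1.0]] [ 0.18013508 -2.81057197  1.32755988] [ 597.44073629   65.92374948 1407.10013687]
top [[384.5527239487951, 0.0, 279.5788900746682], [0.0, 384.5527239487951, 212.28792321495453], [0.0, 0.0, 1.0]] [ 2.20440271 -2.16263436  0.13537133] [ 45.51128218 585.47935104 953.55930762]
wrist [[325.61210015633344, 0.0, 282.6008122461215], [0.0, 325.61210015633344, 213.40403829758847], [0.0, 0.0, 1.0]] [-2.38946458  1.64498656  0.23447546] [-675.62731454  -32.44666875  390.95097877]
```

View pics/top0.png

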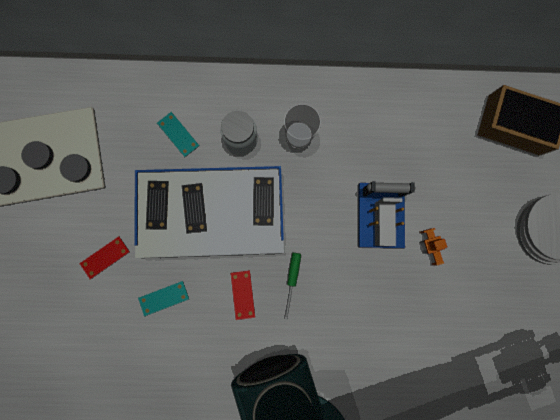

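View pics/side0.png

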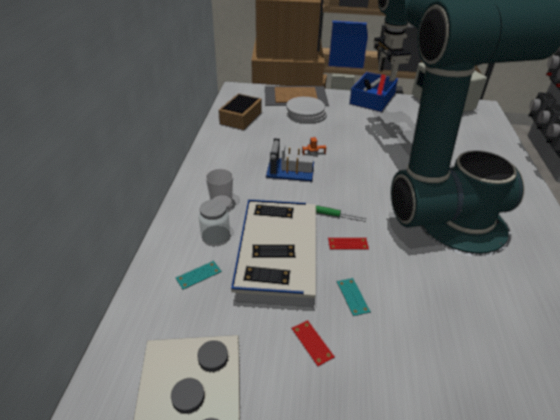

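View pics/wrist0.png

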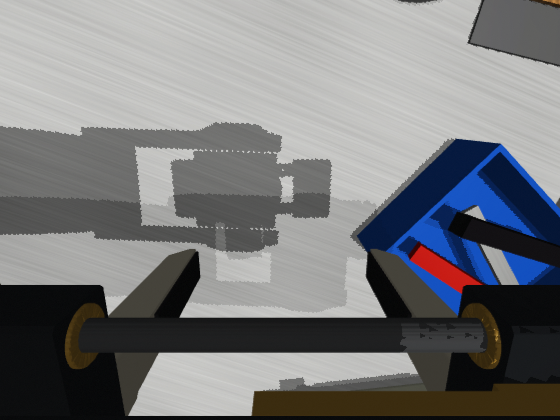

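The top view shows three dark plates on the deck, at pixels (157,205), (194,208) and (263,202). The look-alikes are red at (104,257) and (243,295), and turquoise at (178,134) and (163,298); all four lie on the bench. The clip is at (433,246), the jig at (384,215), the jar and beaker at (239,130) and (300,125), and the driver at (292,280).

```bash
cat > h.py <<'E'
import numpy as np,cv2
from scipy.spatial.transform import Rotation as R
from bench import robot
def snap(n,save=None):
    d=robot.get_image(n)
    if save: cv2.imwrite(f"pics/{save}.png",d["image"]); np.savez(f"/tmp/{save}.npz",**d)
    return d
def cloud(d):
    z=d["z_map"].astype(float); K=d["mtx"]; h,w=z.shape
    v,u=np.mgrid[0:h,0:w]
    P=np.stack([(u-K[0,2])/K[0,0]*z,(v-K[1,2])/K[1,1]*z,z],-1)
    Rm=cv2.Rodrigues(np.asarray(d["rvec"],float))[0]
    W=(P-np.ravel(d["tvec"]))@Rm
    W[z<=0]=np.nan
    return W
def proj(d,p): 
    return cv2.projectPoints(np.atleast_2d(np.asarray(p,float)),np.asarray(d["rvec"],float),np.asarray(d["tvec"],float),d["mtx"],None)[0][:,0]
def onplane(d,uv,z):
    K=d["mtx"];Rm=cv2.Rodrigues(np.asarray(d["rvec"],float))[0]
    uv=np.atleast_2d(np.asarray(uv,float))
    r=np.c_[(uv-[K[0,2],K[1,2]])/[K[0,0],K[1,1]],np.ones(len(uv))]@Rm
    c=-Rm.T@np.ravel(d["tvec"])
    return c+r*((z-c[2])/r[:,2])[:,None]
def rect(pts):  # xy -> centre, long angle, sizes
    (c,s,a)=cv2.minAreaRect(pts.astype(np.float32))
    if s[0]<s[1]: s=(s[1],s[0]);a+=90
    a=(a+90)%180-90
    return np.round(c,1),round(a,2),np.round(s,1)
def blobs(d,mask,z,amin=100):
    n,l,st,ce=cv2.connectedComponentsWithStats(mask.astype(np.uint8))
    out=[]
    for i in range(1,n):
        if st[i,4]<amin: continue
        cs,_=cv2.findContours((l==i).astype(np.uint8),cv2.RETR_EXTERNAL,cv2.CHAIN_APPROX_NONE)
        out.append((ce[i].round(1),st[i,4],rect(onplane(d,cs[0][:,0],z)[:,:2])))
    return out
E
cat > m.py <<'E'
from h import *
d=dict(np.load("/tmp/top0.npz"));W=cloud(d);im=d["image"].astype(int)
hsv=cv2.cvtColor(d["image"],cv2.COLOR_BGR2HSV)
deck=(W[...,2]>50)&(W[...,2]<75)
for b in blobs(d,deck,60,60): print("z50-75",b)
dark=deck&(im.max(-1)<110)
for b in blobs(d,dark,63,150): print("dark",b)
blue=(hsv[...,0]>100)&(hsv[...,0]<130)&(hsv[...,1]>120)&(hsv[...,2]>50)
for b in blobs(d,blue,15,60): print("blue",b)
oj=(hsv[...,0]<20)&(hsv[...,1]>150)&(hsv[...,2]>120)
for b in blobs(d,oj,40,40): print("or",b)
for uv in [(210,240),(157,205),(388,240),(388,187),(433,240),(365,240),(300,350),(240,120)]: print(uv,W[uv[1],uv[0]].round(1))
c=-cv2.Rodrigues(d["rvec"])[0].T@d["tvec"];print(c)
a=d["image"][160:280,340:460];b=d["image"][160:280,120:300]
cv2.imwrite("pics/c1.png",cv2.resize(a,None,fx=5,fy=5,interpolation=cv2.INTER_CUBIC));cv2.imwrite("pics/c2.png",cv2.resize(b,None,fx=4.4,fy=4.4,interpolation=cv2.INTER_CUBIC))
E
python3 m.py
```

```text
z50-75 (array([526.2, 117.8]), np.int32(3270), (array([ 839.3, -577.8]), 72.92, array([190. , 130.6])))
z50-75 (array([303.3, 117.1]), np.int32(154), (array([817.8,   3.2]), 73.21, array([78.4, 47.5])))
z50-75 (array([241.6, 145.7]), np.int32(96), (array([751.4, 155.7]), -74.12, array([82.6, 31.7])))
z50-75 (array([208.2, 211.6]), np.int32(12858), (array([581.2, 232.3]), -87.04, array([361.8, 216. ])))
z50-75 (array([386.8, 223.9]), np.int32(737), (array([ 561.1, -210.9]), -0.42, array([111.9,  47.7])))
z50-75 (array([438.6, 244.4]), np.int32(146), (array([ 509.3, -337.5]), -73.37, array([37. , 25.2])))
dark (array([526.2, 117.8]), np.int32(3269), (array([ 838.2, -575.8]), 72.92, array([189.4, 130.1])))
dark (array([303.3, 117.1]), np.int32(154), (array([816.8,   3.4]), 73.21, array([78.1, 47.3])))
dark (array([204. , 187.2]), np.int32(844), (array([596. , 232.6]), -87.04, array([360.6, 185.1])))
dark (array([263., 201.]), np.int32(992), (array([608.6,  99.1]), 1.12, array([119.3,  49.5])))
dark (array([156.7, 204.8]), np.int32(1056), (array([594.2, 358.1]), 0.37, array([120.8,  51.8
[... 490 characters left out ...]
, 21.1])))
or (array([430.7, 235.8]), np.int32(90), (array([ 528.4, -324.6]), -56.57, array([43.9, 38.1])))
or (array([440.5, 244.1]), np.int32(89), (array([ 510.5, -351.3]), -73.38, array([26.3, 21.6])))
or (array([437.1, 256.7]), np.int32(95), (array([ 482.2, -340.8]), 34.66, array([46.2, 23.4])))
or (array([242.3, 294.6]), np.int32(778), (array([377.7, 145.2]), 8.11, array([112.9,  46.1])))
(210, 240) [510.  226.1  59.5]
(157, 205) [593.2 358.5  59.6]
(388, 240) [ 518.  -211.2   61.2]
(388, 187) [ 643.7 -200.5   99.5]
(433, 240) [ 521.  -334.9   34.5]
(365, 240) [ 518.4 -165.7   14.7]
(300, 350) [235.9  -2.5  -4. ]
(240, 120) [795.9 157.2 109.7]
[ 488.5537531    81.45977901 1004.3964532 ]
```

View pics/c1.png

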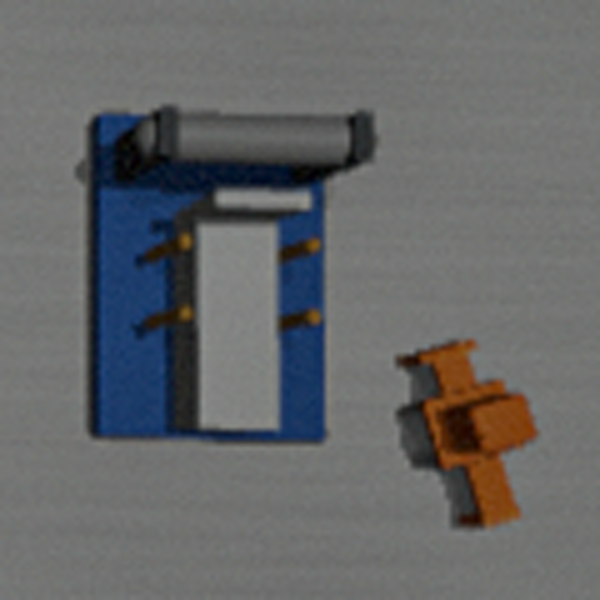

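View pics/c2.png

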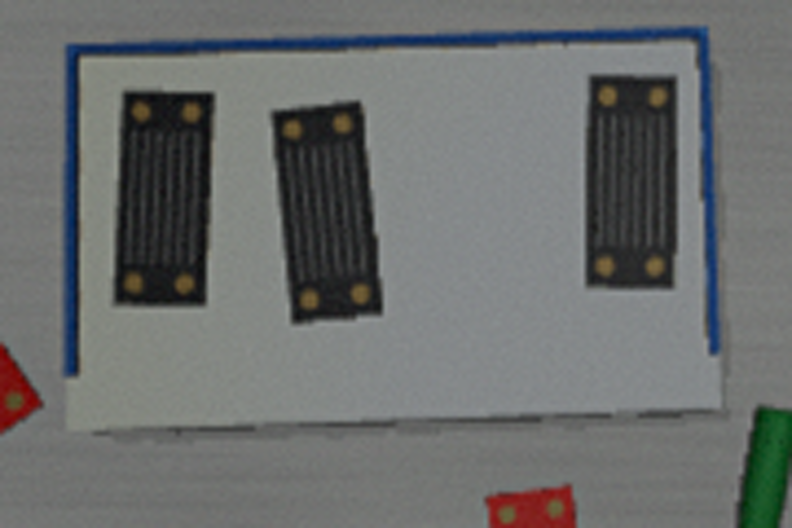

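Run:
```python
from h import *
d=dict(np.load("/tmp/wrist0.npz"))
s=robot.sense();Rt=R.from_quat(s["tcp_rot"]).as_matrix()
Rm=cv2.Rodrigues(d["rvec"])[0];c=-Rm.T@d["tvec"]
print("cam in tool",Rt.T@(c-s["tcp_pos"]),"\ncam axes in tool\n",(Rt.T@Rm.T).round(3))
```

```text
cam in tool [  77.51970853    1.0324371  -154.78858371] 
cam axes in tool
 [[ 0.    -0.961 -0.278]
 [ 1.     0.    -0.   ]
 [ 0.    -0.278  0.961]]
```

{"name": "play_rows", "arguments": {"steps": "1 0 0 -60 0 0 0.18; 1 0 0 0 0 0 0.18; 1 0 0 0 0 0 0.005"}}

```text
t: 0.52
tcp_pos: [240.7, -630.1, 289.1]
tcp_rot: [1.0, -0.004, -0.001, -0.002]
force: [-0.3, 0.2, 0.2]
gripper_width: 93.4
```

{"name": "play_rows", "arguments": {"steps": "1 55 -62 10 0 0 0; 1 55 -62 10 0 0 0; 1 55 -62 10 0 0 0; 1 55 -62 10 0 0 0; 1 55 -62 10 0 0 0; 1 50 -60 10 0 0 0; 1 0 0 0 0 0 0"}}

```text
t: 1.4
tcp_pos: [487.6, -344.9, 240.3]
tcp_rot: [1.0, 0.012, -0.002, -0.004]
force: [-0.7, 0.3, -1.0]
gripper_width: 93.0
```

Run:
```python
from h import *
s=robot.sense();print(s["tcp_pos"],R.from_quat(s["tcp_rot"]).as_matrix().round(4).tolist(),s["force"])
d=snap("wrist","w1");W=cloud(d)
hsv=cv2.cvtColor(d["image"],cv2.COLOR_BGR2HSV)
for lo,hi,n in ((50,70,"block"),(8,20,"base")):
    for b in blobs(d,(W[...,2]>lo)&(W[...,2]<hi),60 if n=="block" else 15,400): print(n,b)
```

```text
[ 487.61413105 -344.93092043  240.25079224] [[0.9997, 0.0236, -0.0043], [0.0236, -0.9997, 0.0075], [-0.0041, -0.0076, -1.0]] [-0.72227631  0.34111963 -1.0140381 ]
block (array([152.2, 118.8]), np.int32(4841), (array([ 561.2, -213.5]), 3.4, array([113.7,  50. ])))
block (array([279.5, 173.8]), np.int32(712), (array([ 510.1, -340.7]), -73.43, array([30.7, 26.3])))
base (array([193.2,  90.5]), np.int32(6380), (array([ 583.7, -218.4]), 1.23, array([168.1, 113.2])))
base (array([502.1, 159. ]), np.int32(987), (array([ 533.9, -610.9]), 21.23, array([170.7,  71.4])))
base (array([120.2, 101.2]), np.int32(465), (array([ 579.7, -162.2]), -0.24, array([30.4, 18.3])))
base (array([125.4, 147.6]), np.int32(758), (array([ 528. , -161.9]), -0.24, array([54.5, 18.4])))
```

View pics/w1.png

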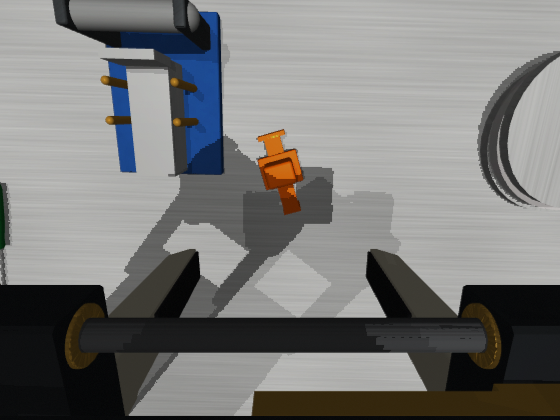

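Run:
```python
from h import *
d=dict(np.load("/tmp/w1.npz"));W=cloud(d);im=d["image"]
hsv=cv2.cvtColor(im,cv2.COLOR_BGR2HSV)
m=(hsv[...,0]<20)&(hsv[...,1]>150)&(W[...,1]>-420)&(W[...,1]<-280)&(W[...,0]>430)&(W[...,0]<590)
P=W[m]; c=np.array([510.1,-340.7]); th=np.deg2rad(16.57)
ux=np.array([np.cos(th),np.sin(th)]);uy=np.array([-ux[1],ux[0]])
a=(P[:,:2]-c)@ux;b=(P[:,:2]-c)@uy
for lo in range(-60,60,6):
    k=(a>=lo)&(a<lo+6)
    if k.sum(): print(lo,k.sum(),"y",b[k].min().round(1),b[k].max().round(1),"z",np.percentile(P[k,2],[5,50,95]).round(1))
cv2.imwrite("pics/c3.png",cv2.resize(im[115:230,230:340],None,fx=5,fy=5,interpolation=cv2.INTER_CUBIC))
```

```text
-54 53 y -10.5 8.9 z [29.4 30.6 32.4]
-48 88 y -10.5 9.2 z [19.6 30.5 31.8]
-42 80 y -9.4 8.1 z [29.4 30.5 31.7]
-36 81 y -9.4 8.3 z [29.4 30.6 32.2]
-30 77 y -9.4 8.2 z [29.3 30.8 32.1]
-24 67 y -9.2 8.3 z [29.6 30.7 31.7]
-18 889 y -63.1 21.1 z [ 33.9 340.  344.4]
-12 1368 y -54.3 21.3 z [ 67.6 340.8 344.6]
-6 1526 y -55.2 21.4 z [ 67.9 340.8 344.9]
0 295 y -22.0 21.4 z [ 32.7  68.7 344.8]
6 381 y -22.0 41.9 z [ 32.6  68.2 331. ]
12 472 y -22.0 41.4 z [ 31.8  44.3 334.7]
18 444 y -21.0 39.8 z [ 30.3 327.7 334. ]
24 88 y -8.9 8.3 z [29.5 30.5 31.9]
30 90 y -8.7 8.7 z [29.4 30.8 32.4]
36 133 y -15.0 14.5 z [19.  30.7 31.8]
```

View pics/c3.png

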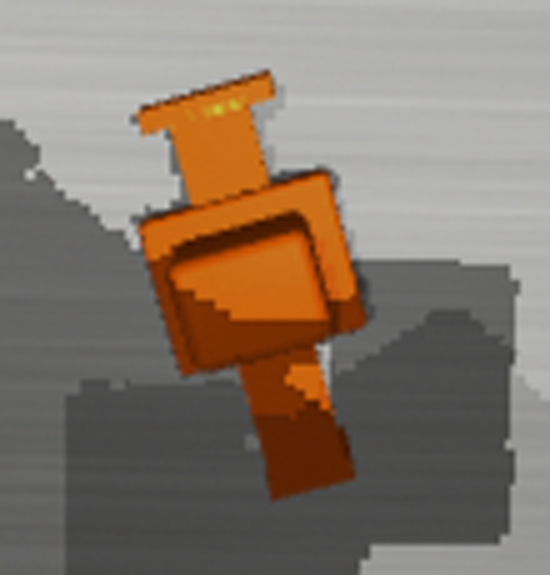

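The clip's long arm (54 mm) points toward world -x, so its yaw is +16.6°; the T-ended 41 mm tail points to +x. Next I'll take a closer look at the jig.

{"name": "play_rows", "arguments": {"steps": "1 20 -40 0 0 0 0.02; 1 20 -40 0 0 0 0; 1 20 -40 0 0 0 0; 1 15 -25 0 0 0 0; 1 0 0 0 0 0 0; 1 0 0 0 0 0 0"}}

```text
t: 2.2
tcp_pos: [558.9, -203.8, 240.3]
tcp_rot: [1.0, 0.005, -0.003, -0.003]
force: [0.2, 0.0, -0.0]
gripper_width: 93.0
```

Run:
```python
from h import *
s=robot.sense();print(s["tcp_pos"],R.from_quat(s["tcp_rot"]).as_matrix().round(4).tolist(),s["force"])
d=snap("wrist","w2");W=cloud(d)
for lo,hi,n in ((50,70,"block"),(8,20,"base"),(90,110,"bar")):
    for b in blobs(d,(W[...,2]>lo)&(W[...,2]<hi),{"block":60,"base":15,"bar":101}[n],300): print(n,b)
```

```text
[ 558.87348041 -203.83331993  240.33903708] [[0.9999, 0.009, -0.0062], [0.009, -0.9999, 0.0058], [-0.0061, -0.0059, -1.0]] [ 0.18660352  0.02001429 -0.04325622]
block (array([ 23. , 175.8]), np.int32(8823), (array([581.5,  52.7]), -13.39, array([224.9,  72.1])))
block (array([290.4, 195.3]), np.int32(3491), (array([ 555.8, -212.3]), -0.01, array([100.3,  39.5])))
block (array([407.1, 238.9]), np.int32(778), (array([ 510.8, -340.5]), -73.75, array([34.2, 31.7])))
base (array([ 50.9, 147.6]), np.int32(1197), (array([592.1,  63.7]), 2.81, array([190.2,  10.3])))
base (array([292.1,  90.1]), np.int32(850), (array([ 665.9, -212.8]), 89.74, array([118.3,   8.1])))
base (array([289.2, 173.2]), np.int32(6780), (array([ 566.4, -211.8]), -0.27, array([131.1, 119.3])))
base (array([119. , 268.4]), np.int32(380), (array([442.6,   6. ]), 4.02, array([89.4, 25.1])))
bar (array([293.2, 108.1]), np.int32(3599), (array([ 645. , -212.1]), -89.99, array([113.5,  23.8])))
bar (array([292.4, 144.5]), np.int32(518), (array([ 614.4, -212.2]), -89.45, array([45.3,  7.8])))
```

View pics/w2.png

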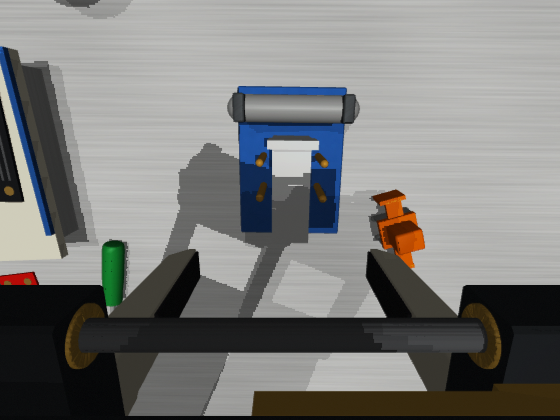

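Jig origin is about (550.3, -212.2) with yaw 0: the block, stop, bar and base all agree within 1 mm. Now the deck.

{"name": "play_rows", "arguments": {"steps": "1 6 -50 0 0 0 0; 1 6 -50 0 0 0 0; 1 6 -50 0 0 0 0; 1 6 -50 0 0 0 0; 1 6 -50 0 0 0 0; 1 6 -50 0 0 0 0; 1 0 -30 0 0 0 0; 1 0 0 0 0 0 0.02"}}

```text
t: 3.25
tcp_pos: [593.0, 125.1, 241.7]
tcp_rot: [1.0, -0.01, -0.003, -0.002]
force: [0.6, -1.0, -0.2]
gripper_width: 92.9
```

```bash
cat > pl.py <<'E'
from h import *
import sys
def st():
    s=robot.sense();M=R.from_quat(s["tcp_rot"]).as_matrix()
    print("tcp",s["tcp_pos"].round(1),"yaw",round(float(np.rad2deg(np.arctan2(M[1,0],M[0,0]))),2),"tilt",M[2,:2].round(4),"F",s["force"].round(1),"T",s["torque"].round(2),"w",round(float(s["gripper_width"]),1),"t",s["t"])
def plates(d,z=63,lo=52,hi=80,amin=400):
    W=cloud(d);im=d["image"].astype(int);hsv=cv2.cvtColor(d["image"],cv2.COLOR_BGR2HSV)
    white=(im.min(-1)>115)
    m=(W[...,2]>lo)&(W[...,2]<hi)&~((hsv[...,1]>120)&(hsv[...,2]>40)&(hsv[...,0]>90))&(im.max(-1)<75)
    m=cv2.morphologyEx(m.astype(np.uint8),cv2.MORPH_CLOSE,np.ones((7,7)))
    m=cv2.morphologyEx(m,cv2.MORPH_OPEN,np.ones((3,3)))
    for b in blobs(d,m,z,amin): print(b)
if __name__=="__main__":
    st(); d=snap("wrist",sys.argv[1]); plates(d)
E
python3 pl.py w3
```

```text
tcp [593.  125.1 241.7] yaw -1.17 tilt [-0.006  -0.0043] F [ 0.6 -1.  -0.2] T [-0.01  0.01  0.06] w 92.9 t 3.25
(array([309.1, 177.9]), np.int32(5393), (array([608.9,  97.3]), 0.35, array([120. ,  50.5])))
(array([ 63. , 195.1]), np.int32(5235), (array([594.8, 356.3]), 0.12, array([119.4,  51.4])))
(array([149. , 199.2]), np.int32(5145), (array([589. , 265.7]), 8.01, array([119.9,  50.9])))
```

View pics/w3.png

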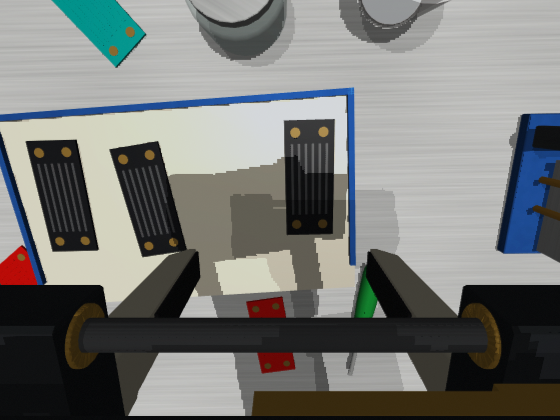

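{"name": "play_rows", "arguments": {"steps": "0 10 14 30 0 0 -0.02; 0 8 12 40 0 0 0; 0 3 4 40 0 0 0; 0 2 1 32 0 0 0; 0 0 0 8 0 0 0; 0 0 0 4 0 0 0; 0 0 0 0 0 0 0"}}

```text
t: 4.18
tcp_pos: [617.2, 81.6, 86.9]
tcp_rot: [1.0, -0.005, -0.0, -0.002]
force: [0.2, -0.1, 0.5]
gripper_width: 27.5
```

```bash
python3 -c "
from pl import *
st()"
```

```text
tcp [617.2  81.6  86.9] yaw -0.63 tilt [-0.0008 -0.0032] F [ 0.2 -0.1  0.5] T [-0.03  0.03  0.04] w 27.5 t 4.175
```

{"name": "play_rows", "arguments": {"steps": "0 0 -8 0 0 0 -0.01; 0 0 -7 0 0 0 0; 0 0 0 0 0 0 0; 0 0 0 8 0 0 0; 0 0 0 3 0 0 0; 0 0 0 0 0 0 0"}}

```text
t: 4.92
tcp_pos: [618.1, 98.4, 77.6]
tcp_rot: [1.0, 0.0, 0.001, -0.002]
force: [0.0, 0.1, -0.5]
gripper_width: 0.7
```

{"name": "play_rows", "arguments": {"steps": "0 0 0 2 0 0 0; 0 0 0 2 0 0 0; 0 0 0 1.5 0 0 0; 0 0 0 1.5 0 0 0"}}

```text
t: 5.42
tcp_pos: [619.2, 98.3, 74.2]
tcp_rot: [1.0, 0.0, 0.003, -0.002]
force: [-5.5, -0.7, 13.3]
gripper_width: -0.0
```

{"name": "play_rows", "arguments": {"steps": "0 -5 0 1 0 0 0; 0 -8 0 1 0 0 0; 0 -10 0 1 0 0 0; 0 -10 0 1 0 0 0"}}

```text
t: 5.92
tcp_pos: [589.3, 98.4, 74.3]
tcp_rot: [1.0, 0.0, 0.008, -0.002]
force: [2.6, -0.4, 6.8]
gripper_width: 0.4
```

```bash
python3 pl.py w4
```

```text
tcp [589.3  98.4  74.3] yaw -0.0 tilt [ 0.0159 -0.0049] F [ 2.6 -0.4  6.8] T [ 0.02 -0.45 -0.  ] w 0.4 t 5.925
(array([282.6, 221.7]), np.int32(8325), (array([609.2,  97.5]), 0.05, array([63.1, 50.1])))
(array([ 16.9, 270.8]), np.int32(3192), (array([593.3, 250.1]), 6.82, array([77.4, 23.1])))
```

View pics/w4.png

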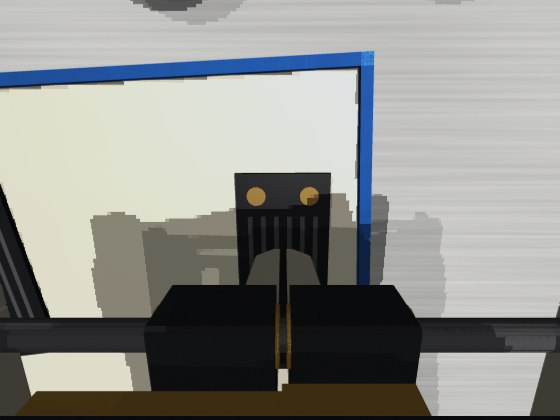

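{"name": "play_rows", "arguments": {"steps": "0 -10 0 1 0 -0.006 0; 0 -10 0 1 0 -0.006 0; 0 -10 0 1 0 -0.006 0; 0 -10 0 1 0 -0.004 0; 0 -10 0 1 0 -0.002 0; 0 -10 0 1 0 -0.002 0; 0 -5 0 1 0 -0.002 0"}}

```text
t: 6.85
tcp_pos: [527.7, 98.6, 74.2]
tcp_rot: [1.0, -0.0, 0.002, -0.003]
force: [2.3, 0.5, 5.6]
gripper_width: 0.4
```

```bash
python3 pl.py w5
```

```text
tcp [527.7  98.6  74.2] yaw -0.03 tilt [ 0.0049 -0.0068] F [2.3 0.5 5.6] T [-0.02 -0.41 -0.  ] w 0.4 t 6.85
(array([ 14.1, 216.4]), np.int32(2379), (array([559.6, 237.2]), -13.45, array([65.3, 21.7])))
(array([282.8, 221.6]), np.int32(8399), (array([547.6,  97.8]), 0.18, array([63.2, 50.2])))
```

{"name": "play_rows", "arguments": {"steps": "0 -8 0 1 0 -0.004 0; 0 -8 0 1 0 -0.004 0; 0 -7 0 1 0 -0.002 0; 0 0 0 0 0 0 0; 0 0 0 -10 0 0 0; 0 -10 0 -40 0 0 0; 1 -20 0 -40 0 0 0; 1 -20 0 -40 0 0 0; 1 -20 0 0 0 0 0; 1 0 0 0 0 0 0; 1 0 0 0 0 0 0"}}

```text
t: 8.28
tcp_pos: [434.7, 97.5, 211.4]
tcp_rot: [1.0, -0.001, 0.001, -0.004]
force: [-0.0, 0.5, -0.2]
gripper_width: 45.8
```

```bash
python3 pl.py w6
python3 - <<'E'
from h import *
d=dict(np.load("/tmp/w6.npz"));W=cloud(d)
m=(W[...,2]>54)&(W[...,2]<70)&(W[...,1]>20)&(W[...,1]<300)&(W[...,0]>400)
for y in (66,130,150,180):
    k=m&(abs(W[...,1]-y)<3);print(y,np.nanmin(W[k][:,0]) if k.any() else None)
E
```

```text
tcp [434.7  97.5 211.4] yaw -0.07 tilt [ 0.0027 -0.0078] F [-0.   0.5 -0.2] T [ 0.01 -0.   -0.  ] w 45.8 t 8.275
(array([87.3, 48.2]), np.int32(5864), (array([569.7, 263. ]), 7.94, array([82.5, 51. ])))
(array([ 6.5, 62.5]), np.int32(862), (array([566. , 331.6]), -13.6, array([68.2, 15.6])))
(array([282.4, 134.1]), np.int32(6978), (array([496.8,  97.8]), 0.04, array([118.5,  50. ])))
66 482.6446277068806
130 479.0260887876175
150 478.0294401445374
180 476.2096748080643
```

View pics/w6.png

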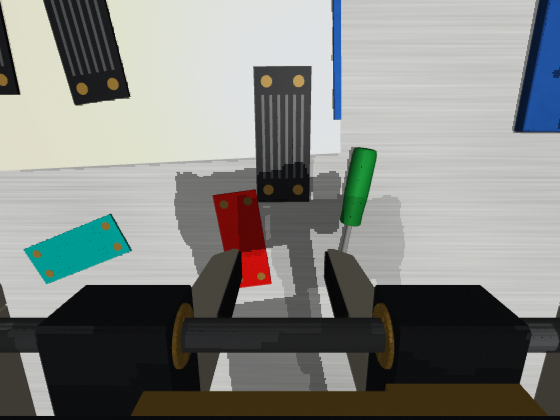

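{"name": "play_rows", "arguments": {"steps": "1 8 0 0 0 0 0; 1 8 0 20 0 0 0; 1 7 0 30 0 0 0; 1 0 0 30 0 0 0; 1 0 0 30 0 0 0; 1 0 0 20 0 0 0; 1 0 0 12 0 0 0; 1 0 0 0 0 0 0"}}

```text
t: 9.32
tcp_pos: [462.7, 98.0, 61.3]
tcp_rot: [1.0, -0.001, -0.002, -0.003]
force: [0.2, -0.3, 0.4]
gripper_width: 93.1
```

```bash
python3 -c "
from pl import *
st()"
```

```text
tcp [462.7  98.   61.3] yaw -0.14 tilt [-0.0041 -0.0066] F [ 0.2 -0.3  0.4] T [0.05 0.05 0.04] w 93.1 t 9.325
```

{"name": "play_rows", "arguments": {"newtons": 30, "steps": "1 -4 0 7 0 0.003 0; 1 0 0 0 0 0 0; 0 0 0 0 0 0 0; 0 0 0 0 0 0 0; 0 0 0 0 0 0 0; 0 0 0 0 0 0 0; 0 0 0 0 0 0 0"}}

```text
t: 10.2
tcp_pos: [459.8, 98.2, 56.5]
tcp_rot: [1.0, -0.001, 0.001, -0.004]
force: [0.2, 0.5, 0.7]
gripper_width: 48.6
```

```bash
python3 pl.py w7
```

```text
tcp [459.8  98.2  56.5] yaw -0.14 tilt [ 0.0027 -0.0071] F [0.2 0.5 0.7] T [-0.03  0.01 -0.05] w 48.6 t 10.2
(array([277.4, 215.8]), np.int32(20964), (array([497.3,  97. ]), -0.19, array([118.1,  57.5])))
```

View pics/w7.png

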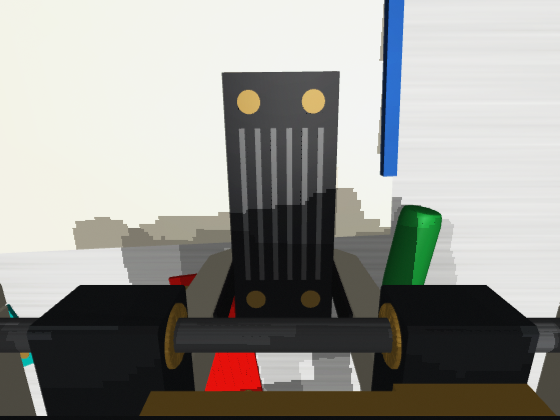

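{"name": "play_rows", "arguments": {"steps": "0 0 0 -8 0 0 0; 0 0 0 -15 0 0 0; 0 0 0 -20 0 0 0; 0 0 0 -20 0 0 0; 0 0 0 -15 0 0 0; 0 0 0 0 0 0 0"}}

```text
t: 11.0
tcp_pos: [459.9, 97.7, 141.2]
tcp_rot: [1.0, -0.001, 0.002, -0.004]
force: [0.6, 0.1, -0.6]
gripper_width: 48.8
```

```bash
cat >> pl.py <<'E'
def held(d):
    s=robot.sense();t=s["tcp_pos"];W=cloud(d);im=d["image"].astype(int)
    m=(abs(W[...,2]-t[2]-8)<25)&(im.max(-1)<110)&(W[...,0]>t[0]+12)&(W[...,0]<t[0]+130)&(abs(W[...,1]-t[1])<40)
    n,l,stt,ce=cv2.connectedComponentsWithStats(m.astype(np.uint8));i=1+np.argmax(stt[1:,4])
    P=W[l==i];A=np.c_[P[:,:2]-t[:2],np.ones(len(P))]
    for _ in range(3):
        c=np.linalg.lstsq(A,P[:,2],rcond=None)[0];r=abs(A@c-P[:,2])<2.5;A=A[r];P=P[r]
    print("held plane slope x,y",c[:2].round(4),"top at tcp axis rel tcp z",(c[2]-t[2]).round(1),len(P))
    cs,_=cv2.findContours((l==i).astype(np.uint8),0,cv2.CHAIN_APPROX_NONE);cc=max(cs,key=len)[:,0]
    q=onplane(d,cc,t[2]+c[2]-t[2]+37*c[0]);print("rect rel tcp",rect(q[:,:2]-t[:2]),"back x rel",np.percentile(q[:,0]-t[0],98).round(1))
E
python3 -c "
from pl import *
st();held(snap('wrist','w8'))"
```

```text
tcp [459.9  97.7 141.2] yaw -0.14 tilt [ 0.005  -0.0075] F [ 0.6  0.1 -0.6] T [-0.02  0.08  0.03] w 48.8 t 11.0
held plane slope x,y [-0.0054  0.0004] top at tcp axis rel tcp z 7.3 16999
rect rel tcp (array([54.4, -0.5]), 0.36, array([85.8, 50. ])) back x rel 97.3
```

View pics/w8.png

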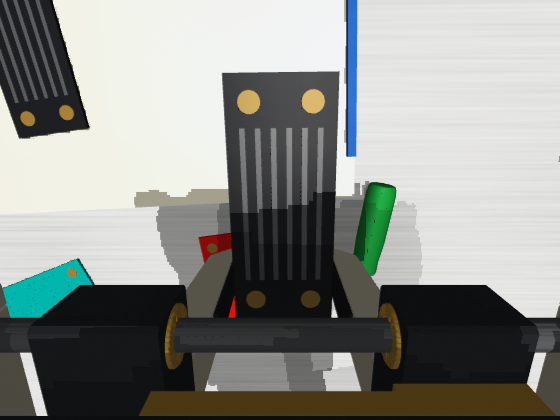

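{"name": "play_rows", "arguments": {"steps": "0 6 20 0 0 0 0; 0 6 40 0 0 0 0; 0 6 40 0 0 0 0; 0 6 40 0 0 0 0; 0 6 40 0 0 0 0; 0 6 40 0 0 0 0; 0 6 40 0 0 0 0; 0 0 30 0 0 0 0; 0 0 12 0 0 0 0; 0 0 0 0 0 0 0; 0 0 0 0 0 0 0"}}

```text
t: 12.42
tcp_pos: [498.8, -211.7, 128.7]
tcp_rot: [1.0, -0.0, -0.004, -0.006]
force: [0.2, -0.2, -1.0]
gripper_width: 48.8
```

```bash
python3 -c "
from pl import *
st();held(snap('wrist','w9'))"
```

```text
tcp [ 498.8 -211.7  128.7] yaw -0.03 tilt [-0.0073 -0.0113] F [ 0.2 -0.2 -1. ] T [ 0.05 -0.03  0.01] w 48.8 t 12.425
held plane slope x,y [-0.0173  0.0042] top at tcp axis rel tcp z 6.4 16523
rect rel tcp (array([54.2, -0.5]), 0.4, array([85.9, 50.1])) back x rel 97.0
```

View pics/w9.png

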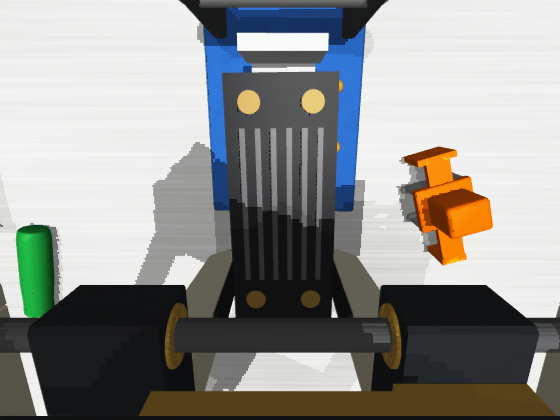

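{"name": "play_rows", "arguments": {"steps": "0 6 0 0 -0.011 0.007 0; 0 2 0 12 0 0 0; 0 0 0 20 0 0 0; 0 0 0 20 0 0 0; 0 0 0 10 0 0 0; 0 0 0 0 0 0 0"}}

```text
t: 13.22
tcp_pos: [507.0, -209.6, 60.9]
tcp_rot: [1.0, 0.001, -0.001, -0.0]
force: [-0.5, -0.7, 0.4]
gripper_width: 49.1
```

```bash
python3 -c "
from pl import *
st();held(snap('wrist','w10'))"
```

```text
tcp [ 507.  -209.6   60.9] yaw 0.12 tilt [-0.0011 -0.    ] F [-0.5 -0.7  0.4] T [-0.21 -0.   -0.11] w 49.1 t 13.225
held plane slope x,y [-0.0026 -0.0071] top at tcp axis rel tcp z 5.9 16558
rect rel tcp (array([54.3,  3.6]), 0.63, array([85.5, 57.7])) back x rel 96.9
```

View pics/w10.png

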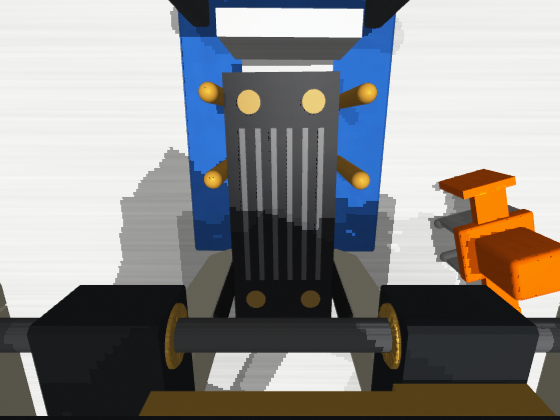

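{"name": "play_rows", "arguments": {"steps": "0 0 1.8 0 0 0 0; 0 0 0 2.5 0 0 0; 0 0 0 1 0 0 0; 0 0 0 0 0 0 0"}}

```text
t: 13.78
tcp_pos: [507.8, -211.9, 59.4]
tcp_rot: [1.0, 0.001, 0.001, 0.0]
force: [0.3, -0.5, -1.1]
gripper_width: 49.3
```

```bash
python3 -c "
from pl import *
st()"
```

```text
tcp [ 507.8 -211.9   59.4] yaw 0.12 tilt [0.0015 0.001 ] F [ 0.3 -0.5 -1.1] T [ 0.06 -0.02 -0.01] w 49.3 t 13.775
```

{"name": "play_rows", "arguments": {"steps": "0 0 0 2 0 0 0; 0 0 0 1 0 0 0; 0 0 0 1 0 0 0; 0 2 0 0.3 0 0 0; 0 2 0 0 0 0 0; 0 2 0 0 0 0 0"}}

```text
t: 14.52
tcp_pos: [513.1, -211.9, 56.4]
tcp_rot: [1.0, 0.001, -0.001, 0.0]
force: [-22.6, -0.5, 12.5]
gripper_width: 48.8
```

```bash
python3 -c "
from pl import *
st()"
```

```text
tcp [ 513.1 -211.9   56.4] yaw 0.12 tilt [-0.0011  0.001 ] F [-22.6  -0.5  12.5] T [ 0.4   3.8  -0.08] w 48.8 t 14.525
```

{"name": "play_rows", "arguments": {"steps": "0 0 0 0 0 0 0; 1 0 0 0 0 0 0; 1 0 0 0 0 0 0; 1 0 0 0 0 0 0; 1 0 0 0 0 0 0; 1 0 0 -20 0 0 0; 1 0 0 -40 0 0 0; 1 0 0 -40 0 0 0; 1 0 0 -40 0 0 0; 1 0 0 0 0 0 0; 1 0 0 0 0 0 0"}}

```text
t: 15.9
tcp_pos: [513.1, -211.6, 207.0]
tcp_rot: [1.0, 0.001, 0.001, 0.001]
force: [-0.4, 0.3, 0.1]
gripper_width: 92.7
```

```bash
python3 pl.py w11
```

```text
tcp [ 513.1 -211.6  207. ] yaw 0.13 tilt [0.0011 0.0022] F [-0.4  0.3  0.1] T [0.05 0.04 0.05] w 92.7 t 15.9
(array([282., 161.]), np.int32(7254), (array([ 550.5, -211.3]), 0.13, array([121.3,  65.3])))
```

View pics/w11.png

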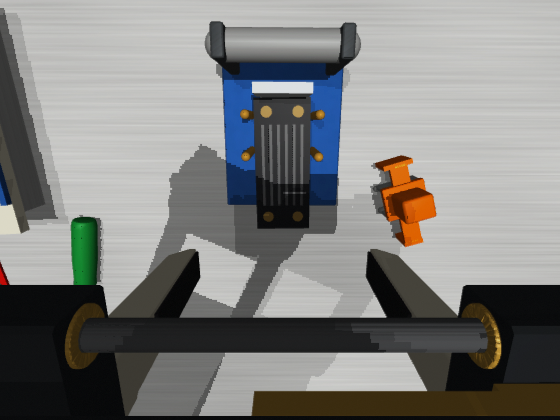

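{"name": "play_rows", "arguments": {"steps": "0 4 -25 0 0 0 0; 0 8 -50 0 0 0 0; 0 8 -50 0 0 0 0; 0 8 -50 0 0 0 0; 0 8 -50 0 0 0 0; 0 8 -50 0 0 0 0; 0 8 -50 0 0 0 0; 0 8 -50 0 0 0 0; 0 8 -50 0 0 0 0; 0 8 -35 0 0 0 0; 0 0 0 0 0 0 0; 0 0 0 0 0 0 0"}}

```text
t: 17.45
tcp_pos: [586.1, 262.5, 194.2]
tcp_rot: [1.0, 0.0, -0.008, 0.002]
force: [0.1, 1.0, -0.5]
gripper_width: 0.8
```

```bash
python3 pl.py w12
```

```text
tcp [586.1 262.5 194.2] yaw 0.02 tilt [-0.0154  0.0046] F [ 0.1  1.  -0.5] T [ 0.02 -0.02  0.  ] w 0.8 t 17.45
(array([175.7, 192.8]), np.int32(6989), (array([594.4, 356.9]), 0.38, array([119.4,  50.7])))
(array([275.4, 194.1]), np.int32(6249), (array([591.6, 267.2]), 8.0, array([113.9,  50.3])))
```

{"name": "play_rows", "arguments": {"steps": "0 0 0 0 0.004 0.015 -0.14; 0 0 0 0 0 0 0; 0 6 -2 20 0 0 0; 0 6 -2 30 0 0 0; 0 0 0 30 0 0 0; 0 0 0 20 0 0 0; 0 0 0 8 0 0 0; 0 0 0 0 0 0 0"}}

```text
t: 18.5
tcp_pos: [598.1, 264.2, 78.5]
tcp_rot: [0.998, 0.063, -0.001, 0.0]
force: [-0.6, -0.1, 0.9]
gripper_width: 0.7
```

```bash
python3 -c "
from pl import *
st()"
```

```text
tcp [598.1 264.2  78.5] yaw 7.21 tilt [-0.003   0.0003] F [-0.6 -0.1  0.9] T [ 0.04 -0.03 -0.05] w 0.7 t 18.5
```

{"name": "play_rows", "arguments": {"steps": "0 0 -4 0 0 0 -0.012; 0 0 0 2 0 0 0; 0 0 0 2 0 0 0; 0 0 0 1.5 0 0 0; 0 -4 0 1 0 -0.003 0; 0 -8 0 1 0 -0.004 0; 0 -10 0 1 0 -0.005 0; 0 -10 0 1 0 -0.005 0; 0 -10 0 1 0 -0.005 0; 0 -10 0 1 0 -0.004 0"}}

```text
t: 19.75
tcp_pos: [547.5, 262.3, 74.3]
tcp_rot: [0.998, 0.069, -0.008, -0.001]
force: [2.8, 0.6, 5.8]
gripper_width: 0.3
```

```bash
python3 pl.py w13
```

```text
tcp [547.5 262.3  74.3] yaw 7.91 tilt [-0.0166 -0.0028] F [2.8 0.6 5.8] T [ 0.09 -0.41  0.03] w 0.3 t 19.75
(array([107.5, 141.6]), np.int32(23389), (array([594.2, 356.6]), 0.41, array([119.7,  50.7])))
(array([282.5, 214. ]), np.int32(8848), (array([569.4, 264.5]), 7.93, array([68.6, 50.1])))
```

{"name": "play_rows", "arguments": {"steps": "0 -10 0 1 0 0.003 0; 0 -10 0 1 0 0.003 0; 0 -10 0 1 0 0.002 0; 0 -10 0 1 0 0 0; 0 -8 0 1 0 0 0; 0 -5 0 1 0 0 0; 0 0 0 0 0 0 0; 0 0 0 0 0 0 0"}}

```text
t: 20.8
tcp_pos: [493.0, 255.4, 74.3]
tcp_rot: [0.998, 0.069, 0.002, -0.003]
force: [0.8, 0.2, 1.2]
gripper_width: -0.0
```

```bash
python3 pl.py w14
```

```text
tcp [493.  255.4  74.3] yaw 7.91 tilt [ 0.0039 -0.0058] F [0.8 0.2 1.2] T [-0.04 -0.1   0.03] w -0.0 t 20.8
(array([95.5, 78.3]), np.int32(17046), (array([573.7, 356.4]), 0.42, array([78. , 50.8])))
(array([282.5, 215.2]), np.int32(9180), (array([515.4, 257.8]), 7.95, array([68.9, 50.1])))
```

{"name": "play_rows", "arguments": {"steps": "0 0 0 -10 0 0 0; 0 0 0 -25 0 0 0; 1 -10 0 -20 0 0 0; 1 -15 0 0 0 0 0; 1 -12 0 0 0 0 0; 1 -4 0 0 0 0 0; 1 0 0 0 0 0 0; 1 0 0 0 0 0 0"}}

```text
t: 21.85
tcp_pos: [449.2, 248.6, 129.2]
tcp_rot: [0.998, 0.069, -0.0, -0.002]
force: [-0.1, -0.9, 0.3]
gripper_width: 56.0
```

```bash
python3 pl.py w15
```

```text
tcp [449.2 248.6 129.2] yaw 7.9 tilt [-0.0001 -0.0047] F [-0.1 -0.9  0.3] T [-0.01 -0.01 -0.02] w 56.0 t 21.85
(array([133.2,  39.7]), np.int32(6522), (array([559.7, 356.4]), -89.42, array([50.6, 50.1])))
(array([281.8, 169.5]), np.int32(12318), (array([489.6, 254.1]), 7.87, array([119.2,  50. ])))
```

View pics/w15.png

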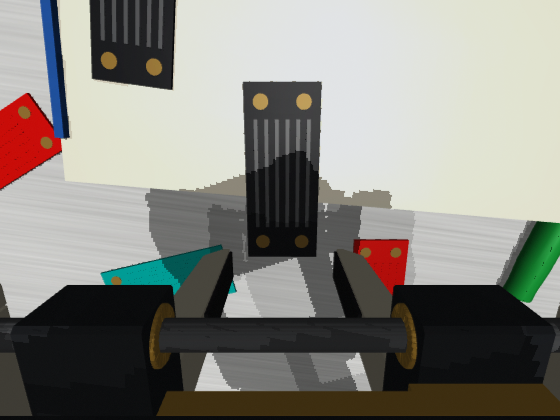

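{"name": "play_rows", "arguments": {"steps": "1 0 0 0 0 0 0; 1 0 0 0 0 0 0; 1 1 0 20 0 0 0; 1 0 0 25 0 0 0; 1 0 0 18 0 0 0; 1 0 0 5 0 0 0; 1 0 0 0 0 0 0; 1 0 0 0 0 0 0"}}

```text
t: 22.9
tcp_pos: [450.4, 248.8, 55.9]
tcp_rot: [0.998, 0.069, -0.001, -0.002]
force: [-0.5, -0.0, 0.3]
gripper_width: 93.3
```

{"name": "play_rows", "arguments": {"newtons": 30, "steps": "0 0 0 0 0 0 0; 0 0 0 0 0 0 0; 0 0 0 0 0 0 0; 0 0 0 0 0 0 0; 0 0 0 0 0 0 0; 0 0 0 -8 0 0 0; 0 0 0 -20 0 0 0; 0 0 0 -30 0 0 0; 0 0 0 -20 0 0 0; 0 0 0 0 0 0 0.1; 0 0 0 0 0 0 0.038; 0 0 0 0 0 0 0"}}

```text
t: 24.4
tcp_pos: [451.8, 249.1, 146.9]
tcp_rot: [1.0, -0.002, 0.003, -0.004]
force: [0.1, 1.1, -0.2]
gripper_width: 49.1
```

```bash
python3 -c "
from pl import *
st();held(snap('wrist','w16'))"
```

```text
tcp [451.8 249.1 146.9] yaw -0.24 tilt [ 0.0052 -0.0075] F [ 0.1  1.1 -0.2] T [ 0.03  0.07 -0.01] w 49.1 t 24.4
held plane slope x,y [-0.0057  0.0018] top at tcp axis rel tcp z 5.5 17931
rect rel tcp (array([55.2, -0.7]), 0.13, array([87.7, 50. ])) back x rel 99.0
```

View pics/w16.png

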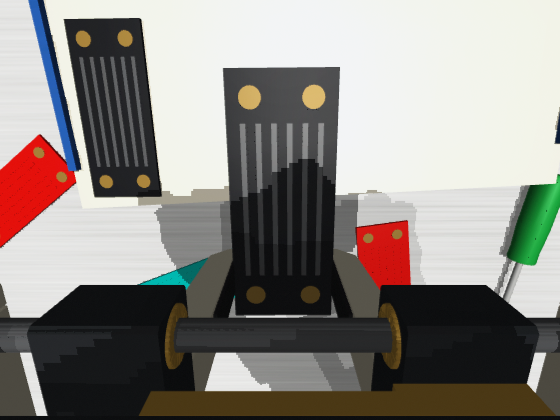

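{"name": "play_rows", "arguments": {"steps": "0 5 20 0 0 0 0; 0 6 45 0 0 0 0; 0 6 45 0 0 0 0; 0 6 45 0 0 0 0; 0 6 45 0 0 0 0; 0 6 45 0 0 0 0; 0 6 45 0 0 0 0; 0 6 45 0 0 0 0; 0 6 45 0 0 0 0; 0 4 40 0 0 0 0; 0 0 20 0 0 0 0; 0 0 5 0 0 0 0"}}

```text
t: 25.95
tcp_pos: [511.1, -209.1, 149.4]
tcp_rot: [1.0, 0.006, 0.004, -0.004]
force: [-0.1, -0.0, -0.5]
gripper_width: 49.2
```

{"name": "play_rows", "arguments": {"steps": "0 0 0 0 0 0 0; 0 0 0 0 0 0 0"}}

```text
t: 26.2
tcp_pos: [511.1, -207.6, 149.6]
tcp_rot: [1.0, 0.006, 0.005, -0.004]
force: [-0.4, 0.5, -0.1]
gripper_width: 49.0
```

```bash
python3 -c "
from pl import *
st();held(snap('wrist','w17'))"
```

```text
tcp [ 511.1 -207.6  149.6] yaw 0.71 tilt [ 0.0091 -0.0083] F [-0.4  0.5 -0.1] T [ 0.02  0.09 -0.05] w 49.0 t 26.2
held plane slope x,y [-0.0015  0.0038] top at tcp axis rel tcp z 5.3 16670
rect rel tcp (array([55.2,  0.2]), 1.12, array([87.9, 50. ])) back x rel 99.3
```

{"name": "play_rows", "arguments": {"steps": "0 -6 4 0 -0.008 -0.009 0.017; 0 0 0 10 0 0 0; 0 0 0 20 0 0 0; 0 0 0 25 0 0 0; 0 0 0 18 0 0 0; 0 0 0 8 0 0 0; 0 0 0 0 0 0 0"}}

```text
t: 27.12
tcp_pos: [504.9, -210.6, 62.8]
tcp_rot: [1.0, -0.002, 0.0, 0.0]
force: [-1.4, 0.5, 1.4]
gripper_width: 49.3
```

```bash
python3 -c "
from pl import *
st();held(snap('wrist','w18'))"
```

```text
tcp [ 504.9 -210.6   62.8] yaw -0.23 tilt [0.0003 0.0005] F [-1.4  0.5  1.4] T [0.16 0.21 0.01] w 49.3 t 27.125
held plane slope x,y [0.066  0.0596] top at tcp axis rel tcp z 4.4 17837
rect rel tcp (array([61.8, -1.6]), -0.22, array([99.1, 69. ])) back x rel 111.3
```

View pics/w18.png

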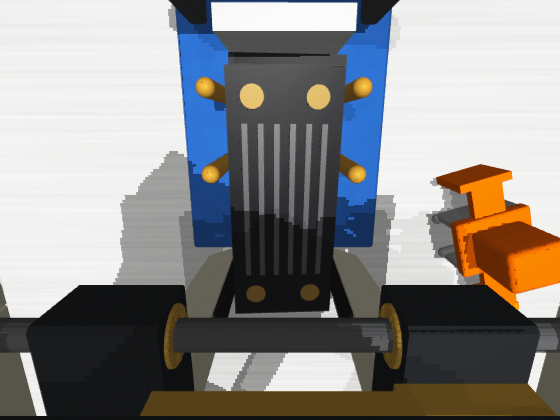

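Run:
```python
from h import *
d=dict(np.load("/tmp/w18.npz"));W=cloud(d)
for uv in [(235,75),(285,75),(335,75),(235,150),(285,150),(330,150),(240,230),(285,230),(325,230),(235,57),(340,60),(285,57),(252,97),(318,97),(255,292),(310,292)]: print(uv,W[uv[1],uv[0]].round(1))
cv2.imwrite("pics/c18.png",cv2.resize(d["image"][30:270,170:410],None,fx=2.5,fy=2.5,interpolation=cv2.INTER_CUBIC))
```

```text
(235, 75) [ 600.  -192.6   75.9]
(285, 75) [ 600.2 -212.8   73.4]
(335, 75) [ 600.3 -233.5   72.2]
(235, 150) [ 570.  -191.    73.8]
(285, 150) [ 569.7 -212.7   72.2]
(330, 150) [ 569.4 -232.9   69.8]
(240, 230) [ 531.8 -191.1   69.8]
(285, 230) [ 531.4 -212.7   69. ]
(325, 230) [ 531.2 -232.1   68.5]
(235, 57) [ 607.9 -191.9   68.5]
(340, 60) [ 606.7 -236.1   67.7]
(285, 57) [ 607.7 -212.8   68.8]
(252, 97) [ 591.7 -199.    73.1]
(318, 97) [ 591.7 -226.7   72.4]
(255, 292) [ 497.4 -197.2   68. ]
(310, 292) [ 496.4 -225.6   66.4]
```

View pics/c18.png

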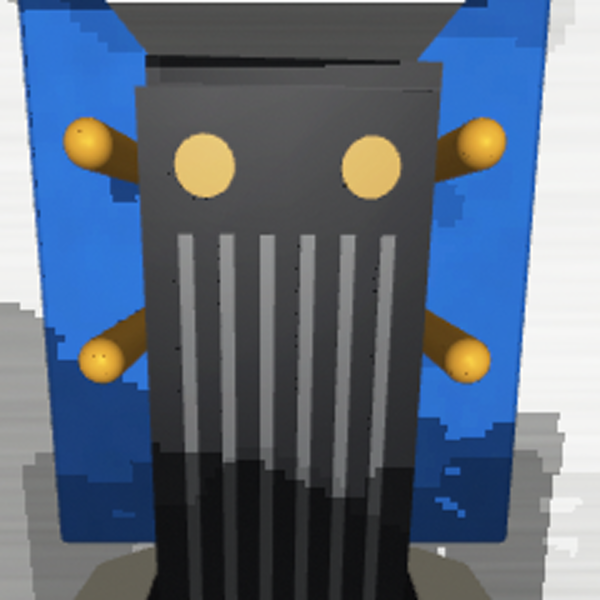

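The fingertips came down on plate 1's edges, because they reach 19 mm below the grasp point. I'll lift and check both plates.

{"name": "play_rows", "arguments": {"steps": "0 0 0 -5 0 0 0; 0 0 0 -10 0 0 0; 0 0 0 -15 0 0 0; 0 0 0 -20 0 0 0; 0 0 0 0 0 0 0; 0 0 0 0 0 0 0"}}

```text
t: 27.92
tcp_pos: [505.0, -210.6, 116.8]
tcp_rot: [1.0, -0.002, 0.001, 0.0]
force: [0.6, -0.0, -1.7]
gripper_width: 49.2
```

```bash
python3 -c "
from pl import *
st();d=snap('wrist','w19');held(d);W=cloud(d)
cv2.imwrite('pics/c19.png',cv2.resize(d['image'][0:300,140:440],None,fx=2,fy=2,interpolation=cv2.INTER_CUBIC))
t=snap('top','t1');cv2.imwrite('pics/ct1.png',cv2.resize(t['image'][160:280,340:460],None,fx=5,fy=5,interpolation=cv2.INTER_CUBIC))
s=snap('side','s1');cv2.imwrite('pics/cs1.png',cv2.resize(s['image'][110:220,220:360],None,fx=5,fy=5,interpolation=cv2.INTER_CUBIC))
"
```

```text
tcp [ 505.  -210.6  116.8] yaw -0.23 tilt [0.0012 0.001 ] F [ 0.6 -0.  -1.7] T [ 0.05  0.04 -0.01] w 49.2 t 27.925
held plane slope x,y [0.0665 0.0587] top at tcp axis rel tcp z 4.5 17346
rect rel tcp (array([57.7, -1.2]), -1.31, array([92.8, 50.9])) back x rel 104.2
```

View pics/c19.png

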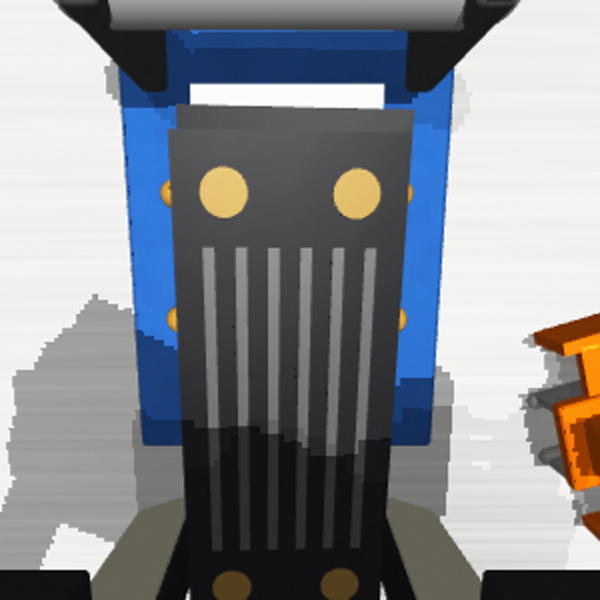

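View pics/cs1.png

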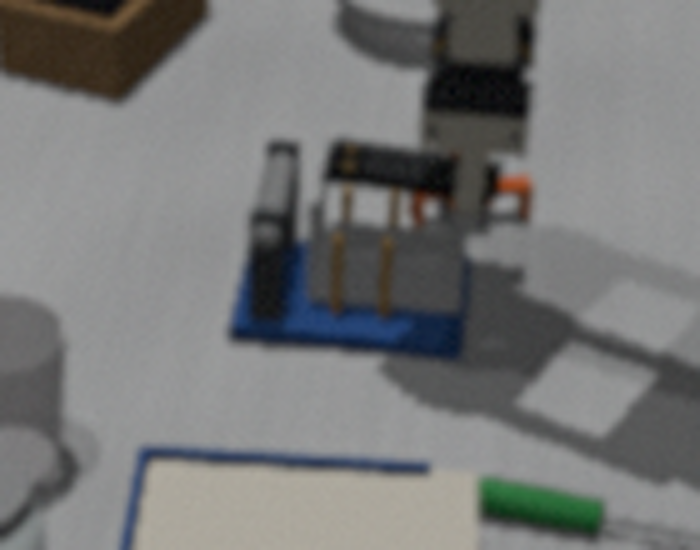

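Both plates are now held between the fingers, stacked, with plate 1 under plate 2. I'll lower the pair onto the block between the pins, release, and push both home from the front.

{"name": "play_rows", "arguments": {"steps": "0 -4 0 0 0 0 0; 0 0 0 10 0 0 0; 0 0 0 20 0 0 0; 0 0 0 15 0 0 0; 0 0 0 4 0 0 0; 0 0 0 0 0 0 0"}}

```text
t: 28.82
tcp_pos: [499.6, -210.1, 61.9]
tcp_rot: [1.0, -0.002, -0.001, -0.0]
force: [-3.3, 2.2, 11.2]
gripper_width: 49.3
```

```bash
python3 -c "
from pl import *
st();d=snap('wrist','w20');held(d)
cv2.imwrite('pics/c20.png',cv2.resize(d['image'][0:300,140:440],None,fx=2,fy=2,interpolation=cv2.INTER_CUBIC))
"
```

```text
tcp [ 499.6 -210.1   61.9] yaw -0.23 tilt [-0.0026 -0.0008] F [-3.3  2.2 11.2] T [ 0.24  0.57 -0.01] w 49.3 t 28.825
held plane slope x,y [0.0689 0.0568] top at tcp axis rel tcp z 4.5 17693
rect rel tcp (array([58.6, -2.1]), 0.84, array([92.6, 69.6])) back x rel 104.5
```

View pics/c20.png

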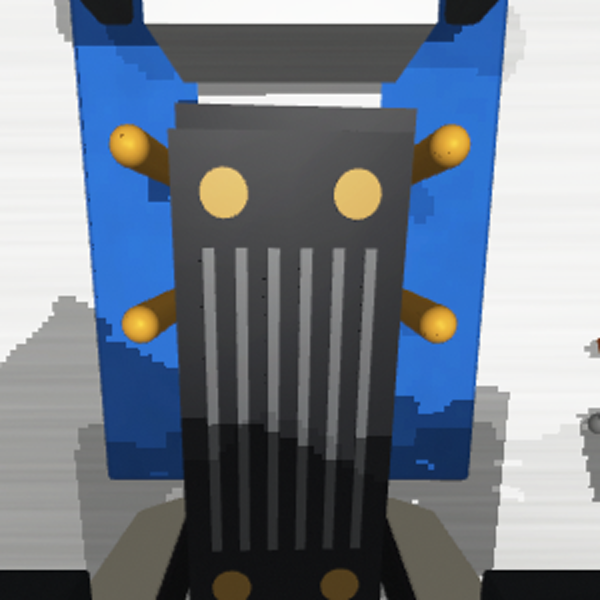

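{"name": "play_rows", "arguments": {"steps": "0.6 0 0 0 0 0 0; 0.8 0 0 0 0 0 0; 1 0 0 0 0 0 0; 1 0 0 0 0 0 0; 1 0 0 0 0 0 0; 1 0 0 -20 0 0 0; 1 0 0 -40 0 0 0; 1 0 0 -30 0 0 0; 1 0 0 0 0 0 0; 1 0 0 0 0 0 0"}}

```text
t: 30.12
tcp_pos: [500.2, -210.3, 159.4]
tcp_rot: [1.0, -0.002, 0.0, 0.0]
force: [-0.4, 0.1, 0.4]
gripper_width: 93.2
```

```bash
python3 -c "
from pl import *
st();d=snap('wrist','w21')
cv2.imwrite('pics/c21.png',cv2.resize(d['image'][0:300,140:440],None,fx=2,fy=2,interpolation=cv2.INTER_CUBIC))
plates(d,66)
"
```

```text
tcp [ 500.2 -210.3  159.4] yaw -0.23 tilt [0.0002 0.0005] F [-0.4  0.1  0.4] T [ 0.02 -0.   -0.03] w 93.2 t 30.125
(array([282.9, 161.9]), np.int32(10749), (array([ 541.8, -211.8]), 0.29, array([125.2,  61.3])))
```

View pics/c21.png

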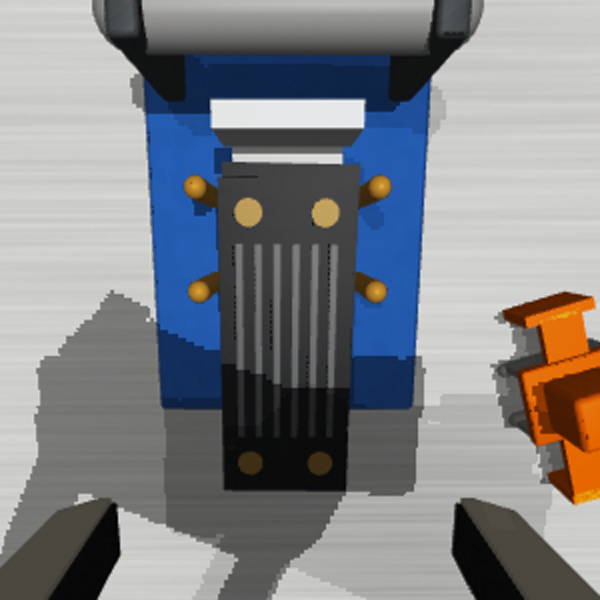

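{"name": "play_rows", "arguments": {"steps": "0 -15 1 0 0 0 0; 0 -20 0 0 0 0 0; 0 -12 0 0 0 0 0; 0 0 0 0 0 0 0; 0 0 0 20 0 0 0; 0 0 0 30 0 0 0; 0 0 0 30 0 0 0; 0 0 0 12 0 0 0; 0 0 0 0 0 0 0"}}

```text
t: 31.3
tcp_pos: [448.9, -210.1, 57.6]
tcp_rot: [1.0, -0.002, -0.003, -0.001]
force: [0.3, 1.3, 0.0]
gripper_width: 7.5
```

{"name": "play_rows", "arguments": {"steps": "0 0 2 -4 0 0.005 0; 0 8 0 0 0 0 0; 0 8 0 0 0 0 0; 0 6 0 0 0 0 0; 0 4 0 0 0 0 0; 0 3 0 0 0 0 0; 0 2 0 0 0 0 0; 0 2 0 0 0 0 0"}}

```text
t: 32.3
tcp_pos: [480.7, -213.1, 64.7]
tcp_rot: [1.0, -0.002, -0.005, -0.001]
force: [-26.1, 2.5, 18.0]
gripper_width: 0.8
```

{"name": "play_rows", "arguments": {"steps": "0 1.5 0 0 0 0 0; 0 0 0 0 0 0 0; 0 -8 0 0 0 0.005 0; 0 -15 0 0 0 0 0; 0 0 0 -30 0 0 0; 0 10 0 -40 0 0 0; 0 20 0 -40 0 0 0; 0 15 0 -20 0 0 0; 0 0 0 0 0 0 0; 0 0 0 0 0 0 0"}}

```text
t: 33.55
tcp_pos: [497.8, -213.0, 196.6]
tcp_rot: [1.0, -0.002, -0.006, -0.001]
force: [-0.3, 0.0, 0.1]
gripper_width: 0.4
```

```bash
python3 -c "
from pl import *
st();d=snap('wrist','w22')
cv2.imwrite('pics/c22.png',cv2.resize(d['image'][0:300,140:440],None,fx=2,fy=2,interpolation=cv2.INTER_CUBIC))
plates(d,66)
W=cloud(d);im=d['image'].astype(int)
m=(W[...,2]>56)&(W[...,2]<80)&(abs(W[...,1]+212)<18)&(W[...,0]>460)&(W[...,0]<625)&(im.max(-1)<115)
for y in (-195,-205,-212,-220,-229):
    k=m&(abs(W[...,1]-y)<2.5);P=W[k];print(y,P[:,0].min().round(1),P[:,0].max().round(1),[np.median(P[abs(P[:,0]-x)<5,2]).round(1) for x in (500,530,560,590,605)])
"
```

```text
tcp [ 497.8 -213.   196.6] yaw -0.27 tilt [-0.0122 -0.0029] F [-0.3  0.   0.1] T [-0.   -0.04  0.02] w 0.4 t 33.55
(array([279.8, 142.2]), np.int32(8402), (array([ 550.7, -211.7]), -0.22, array([121.5,  61. ])))
-195 489.6 610.4 [np.float64(65.8), np.float64(65.7), np.float64(65.7), np.float64(65.7), np.float64(66.0)]
-205 489.6 610.2 [np.float64(65.7), np.float64(65.9), np.float64(65.9), np.float64(65.7), np.float64(65.8)]
-212 490.5 610.3 [np.float64(65.9), np.float64(65.9), np.float64(66.0), np.float64(65.9), np.float64(65.8)]
-220 490.6 610.2 [np.float64(65.8), np.float64(65.9), np.float64(66.0), np.float64(65.8), np.float64(65.7)]
-229 490.5 610.2 [np.float64(65.8), np.float64(66.2), np.float64(65.6), np.float64(66.1), np.float64(66.0)]
```

View pics/c22.png

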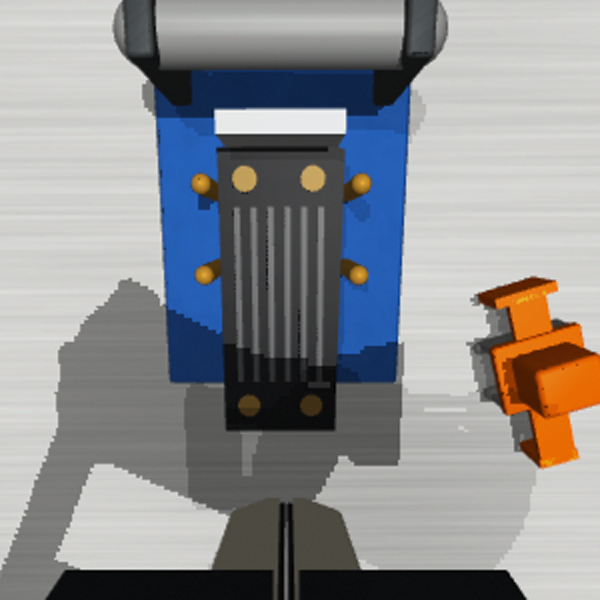

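{"name": "play_rows", "arguments": {"steps": "0 5 -25 0 0 0.012 0; 0 9 -50 0 0 0 0; 0 9 -50 0 0 0 0; 0 9 -50 0 0 0 0; 0 9 -50 0 0 0 0; 0 9 -50 0 0 0 0; 0 9 -50 0 0 0 0; 0 9 -50 0 0 0 0; 0 9 -50 0 0 0 0; 0 9 -50 0 0 0 0; 0 9 -50 0 0 0 0; 0 9 -28 0 0 0 0"}}

```text
t: 35.1
tcp_pos: [598.6, 351.1, 183.8]
tcp_rot: [1.0, -0.006, -0.007, -0.0]
force: [-0.1, -1.0, 0.6]
gripper_width: 0.0
```

{"name": "play_rows", "arguments": {"steps": "0 0 0 0 0 0 0; 0 0 0 0 0 0 0; 0 0 0 0 0 0 0"}}

```text
t: 35.48
tcp_pos: [597.3, 350.2, 180.9]
tcp_rot: [1.0, -0.005, -0.009, 0.001]
force: [0.5, -0.5, 0.4]
gripper_width: 0.7
```

```bash
python3 pl.py w23
```

```text
tcp [597.3 350.2 180.9] yaw -0.6 tilt [-0.0176  0.0015] F [ 0.5 -0.5  0.4] T [-0.   -0.01  0.01] w 0.7 t 35.475
(array([501.2,  12.9]), np.int32(803), (array([747.5, 188.2]), 55.06, array([36.9, 15. ])))
(array([259.1, 237.5]), np.int32(2672), (array([560.6, 367. ]), 0.47, array([69.9, 50.4])))
```

View pics/w23.png

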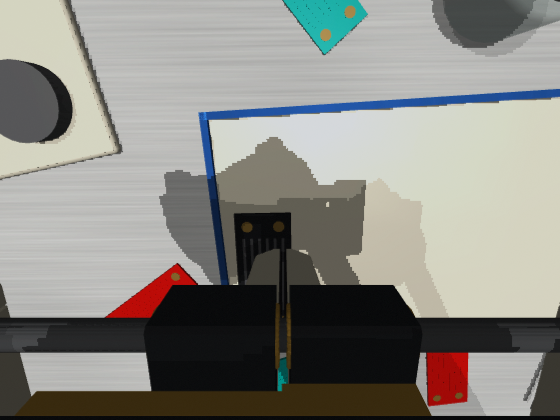

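Plate 3 has been knocked about 60 mm forward, so I'll re-measure it from the top view.

Run:
```python
from pl import *
d=snap("top","t2");W=cloud(d);im=d["image"].astype(int)
m=(W[...,2]>52)&(W[...,2]<75)&(im.max(-1)<110)&(W[...,0]<700)
m=cv2.morphologyEx(m.astype(np.uint8),cv2.MORPH_OPEN,np.ones((3,3)))
for b in blobs(d,m,63,150): print(b)
```

```text
(array([181. , 224.8]), np.int32(1040), (array([542.7, 303.9]), 9.91, array([153.6,  72.4])))
(array([387.6, 227. ]), np.int32(974), (array([ 550.4, -212.3]), -0.4, array([120.1,  57.5])))
```

View pics/t2.png

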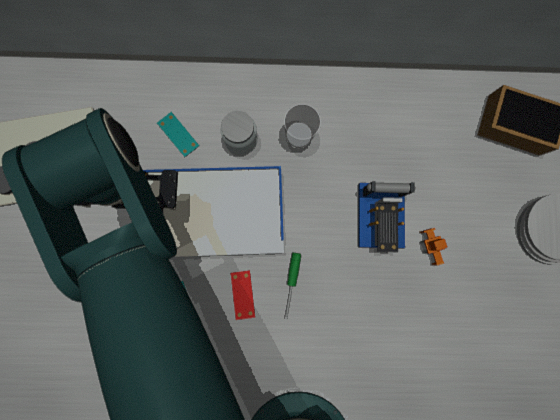

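{"name": "play_rows", "arguments": {"steps": "0 -20 -5 -10 0 0.017 -0.01; 0 -40 -10 -10 0 0 0; 0 -30 0 -10 0 0 0; 0 0 0 0 0 0 0; 0 0 0 0 0 0 0"}}

```text
t: 36.2
tcp_pos: [506.1, 363.2, 213.0]
tcp_rot: [1.0, -0.002, 0.001, 0.0]
force: [-0.3, -0.2, -0.2]
gripper_width: 0.7
```

```bash
python3 pl.py w24
```

```text
tcp [506.1 363.2 213. ] yaw -0.22 tilt [0.0017 0.0003] F [-0.3 -0.2 -0.2] T [ 0.05 -0.   -0.  ] w 0.7 t 36.2
(array([277.7, 171.9]), np.int32(6514), (array([534.2, 367.2]), 0.83, array([119.7,  50.3])))
```

View pics/w24.png

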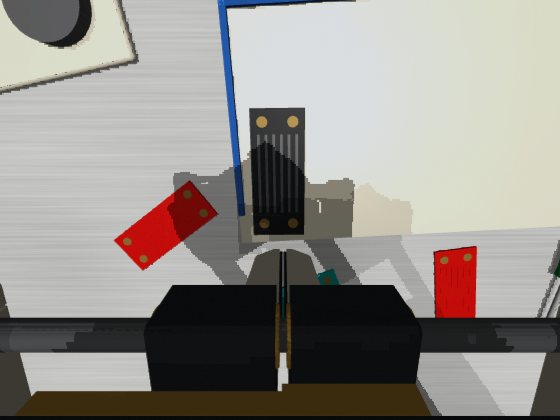

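{"name": "play_rows", "arguments": {"steps": "0 12 -2 10 0 0 -0.01; 0 14 -2 30 0 0 0; 0 8 0 35 0 0 0; 0 0 0 35 0 0 0; 0 0 0 15 0 0 0; 0 0 0 5 0 0 0; 0 0 0 0 0 0 0"}}

```text
t: 37.12
tcp_pos: [547.5, 366.1, 74.9]
tcp_rot: [1.0, 0.003, 0.0, 0.001]
force: [0.6, 0.7, -0.2]
gripper_width: 0.3
```

```bash
python3 -c "
from pl import *
st()"
```

```text
tcp [547.5 366.1  74.9] yaw 0.3 tilt [0.0001 0.0019] F [ 0.6  0.7 -0.2] T [0.   0.01 0.03] w 0.3 t 37.125
```

{"name": "play_rows", "arguments": {"steps": "0 0 0 1.5 0 0 0; 0 0 0 1.5 0 0 0; 0 -4 0.5 1 0 -0.003 0; 0 -8 1 1 0 -0.003 0; 0 -10 1 1 0 -0.003 0; 0 -10 1 1 0 -0.003 0; 0 -8 1 1 0 -0.002 0; 0 -4 0 1 0 0 0; 0 0 0 0 0 0 0; 0 0 0 0 0 0 0"}}

```text
t: 38.38
tcp_pos: [504.8, 363.2, 74.4]
tcp_rot: [1.0, 0.003, -0.001, -0.003]
force: [0.1, -0.6, -0.2]
gripper_width: 0.6
```

```bash
python3 pl.py w25
```

```text
tcp [504.8 363.2  74.4] yaw 0.34 tilt [-0.0015 -0.0055] F [ 0.1 -0.6 -0.2] T [0.04 0.01 0.01] w 0.6 t 38.375
(array([278.2, 222.7]), np.int32(7439), (array([522.9, 364.4]), 0.4, array([60.2, 50.1])))
```

{"name": "play_rows", "arguments": {"steps": "0 0 0 1.5 0 0 0; 0 0 0 1.5 0 0 0; 0 -4 0 1 0 -0.003 0; 0 -5 0 1 0 -0.003 0; 0 -3 0 1 0 -0.003 0; 0 0 0 0 0 0 0; 0 0 0 -10 0 0 0; 0 0 0 -25 0 0 0; 1 -10 0 -20 0 0 0; 1 -15 0 0 0 0 0; 1 -10 0 0 0 0 0; 1 0 0 0 0 0 0"}}

```text
t: 39.92
tcp_pos: [457.5, 363.1, 130.6]
tcp_rot: [1.0, 0.003, -0.003, -0.004]
force: [1.1, -0.0, -0.1]
gripper_width: 35.7
```

{"name": "play_rows", "arguments": {"steps": "1 0 0 0 0 0 0; 1 0 0 0 0 0 0"}}

```text
t: 40.17
tcp_pos: [457.3, 363.0, 129.6]
tcp_rot: [1.0, 0.003, -0.003, -0.004]
force: [0.3, 0.1, -0.1]
gripper_width: 55.9
```

```bash
python3 pl.py w26;python3 - <<'E'
from h import *
d=dict(np.load("/tmp/w26.npz"));W=cloud(d)
m=(W[...,2]>54)&(W[...,2]<70)&(W[...,0]>400)
for y in (300,320,395,400):
    k=m&(abs(W[...,1]-y)<3);print(y,np.nanmin(W[k][:,0]) if k.any() else None)
E
```

```text
tcp [457.3 363.  129.6] yaw 0.33 tilt [-0.0066 -0.0073] F [ 0.3  0.1 -0.1] T [-0.    0.07  0.05] w 55.9 t 40.175
(array([278.9, 190.1]), np.int32(11606), (array([483.2, 365.3]), 0.16, array([119.6,  50. ])))
300 470.3903549300125
320 468.7263204939443
395 465.03660844435564
400 464.88270303398474
```

View pics/w26.png

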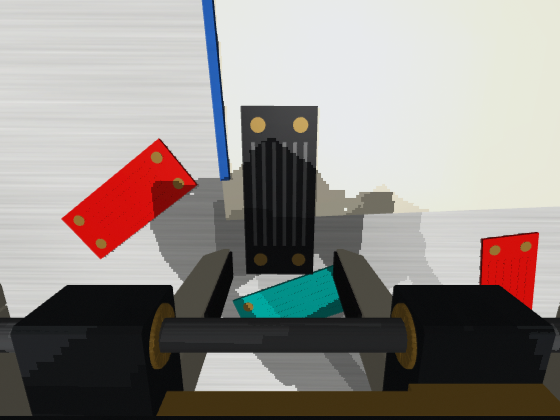

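{"name": "play_rows", "arguments": {"steps": "1 -8 -2 0 -0.007 0.006 0; 1 -4 0 0 0 0 0; 1 0 0 0 0 0 0; 1 0 0 20 0 0 0; 1 0 0 25 0 0 0; 1 0 0 14 0 0 0; 1 0 0 2 0 0 0; 1 0 0 0 0 0 0; 1 0 0 0 0 0 0"}}

```text
t: 41.35
tcp_pos: [444.6, 364.7, 64.2]
tcp_rot: [1.0, 0.003, -0.0, 0.0]
force: [-0.3, 0.3, -0.6]
gripper_width: 92.6
```

{"name": "play_rows", "arguments": {"newtons": 30, "steps": "1 0 0 -2 0 0 0; 0 0 0 0 0 0 0; 0 0 0 0 0 0 0; 0 0 0 0 0 0 0; 0 0 0 0 0 0 0; 0 0 0 0 0 0 0; 0 0 0 -8 0 0 0; 0 0 0 -20 0 0 0; 0 0 0 -30 0 0 0; 0 0 0 -20 0 0 0; 0 0 0 0 0 0 0; 0 0 0 0 0 0 0"}}

```text
t: 42.85
tcp_pos: [445.1, 365.1, 151.6]
tcp_rot: [1.0, 0.003, 0.001, -0.001]
force: [0.1, -0.1, -0.2]
gripper_width: 48.7
```

```bash
python3 -c "
from pl import *
st();held(snap('wrist','w27'))"
```

```text
tcp [445.1 365.1 151.6] yaw 0.29 tilt [ 0.0018 -0.0013] F [ 0.1 -0.1 -0.2] T [0.03 0.06 0.01] w 48.7 t 42.85
held plane slope x,y [-0.0092  0.001 ] top at tcp axis rel tcp z -4.9 16057
rect rel tcp (array([55. , -0.1]), 0.66, array([86.5, 50.1])) back x rel 98.2
```

View pics/w27.png

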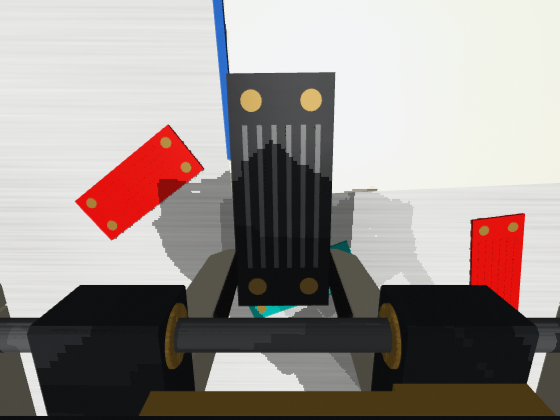

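{"name": "play_rows", "arguments": {"steps": "0 4 25 0 0 0 0; 0 5 50 0 0 0 0; 0 5 50 0 0 0 0; 0 5 50 0 0 0 0; 0 5 50 0 0 0 0; 0 5 50 0 0 0 0; 0 5 50 0 0 0 0; 0 5 50 0 0 0 0; 0 5 50 0 0 0 0; 0 5 50 0 0 0 0; 0 5 50 0 0 0 0; 0 3 30 0 0 0 0"}}

```text
t: 44.4
tcp_pos: [502.2, -205.7, 139.7]
tcp_rot: [1.0, 0.005, -0.006, 0.0]
force: [0.2, 0.1, -1.1]
gripper_width: 49.2
```

{"name": "play_rows", "arguments": {"steps": "0 0 10 0 0 0 0; 0 0 0 0 0 0 0; 0 0 0 0 0 0 0"}}

```text
t: 44.78
tcp_pos: [501.5, -215.9, 137.5]
tcp_rot: [1.0, 0.004, -0.008, -0.001]
force: [-0.8, 0.3, -0.7]
gripper_width: 49.0
```

```bash
python3 -c "
from pl import *
st();held(snap('wrist','w28'))"
```

```text
tcp [ 501.5 -215.9  137.5] yaw 0.42 tilt [-0.0154 -0.0017] F [-0.8  0.3 -0.7] T [-0.04  0.02  0.02] w 49.0 t 44.775
held plane slope x,y [-0.0263  0.0017] top at tcp axis rel tcp z -5.0 14631
rect rel tcp (array([54.8, -0.1]), 0.8, array([86.7, 50.1])) back x rel 98.0
```

View pics/w28.png

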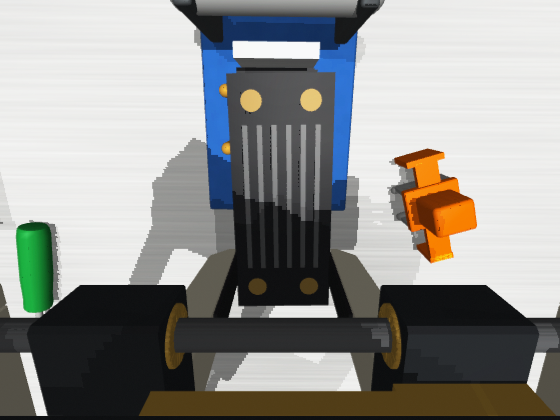

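{"name": "play_rows", "arguments": {"steps": "0 4 -4 0 0 0.01 0.012; 0 0 0 0 0 0 0; 0 0 0 15 0 0 0; 0 0 0 20 0 0 0; 0 0 0 12 0 0 0; 0 0 0 0 0 0 0; 0 0 0 0 0 0 0"}}

```text
t: 45.7
tcp_pos: [505.2, -209.4, 86.2]
tcp_rot: [1.0, -0.002, -0.003, -0.001]
force: [0.6, -0.7, -0.8]
gripper_width: 48.9
```

```bash
python3 -c "
from pl import *
st();held(snap('wrist','w29'))"
```

```text
tcp [ 505.2 -209.4   86.2] yaw -0.18 tilt [-0.0057 -0.0021] F [ 0.6 -0.7 -0.8] T [-0.05  0.03 -0.01] w 48.9 t 45.7
held plane slope x,y [-0.0167  0.0019] top at tcp axis rel tcp z -4.9 14482
rect rel tcp (array([54.9,  1.6]), 0.57, array([86.7, 53.9])) back x rel 98.4
```

View pics/w29.png

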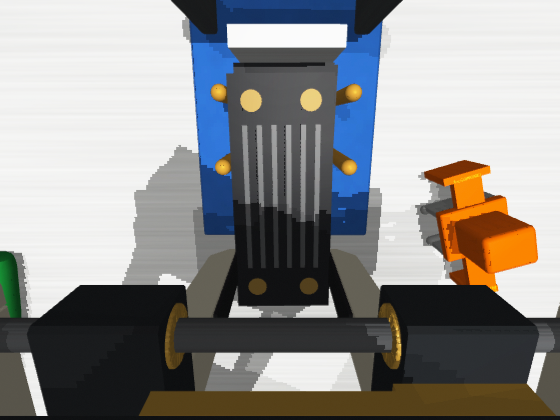

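{"name": "play_rows", "arguments": {"steps": "0 0 2.5 0 0 0 0; 0 0 0 0 0 0 0; 0 0 0 4 0 0 0; 0 0 0 3 0 0 0; 0 0 0 0 0 0 0"}}

```text
t: 46.38
tcp_pos: [505.6, -212.4, 79.8]
tcp_rot: [1.0, -0.002, -0.002, -0.001]
force: [0.3, -0.1, -0.6]
gripper_width: 48.7
```

```bash
python3 -c "
from pl import *
st();held(snap('wrist','w30'))"
```

```text
tcp [ 505.6 -212.4   79.8] yaw -0.18 tilt [-0.0041 -0.0014] F [ 0.3 -0.1 -0.6] T [ 0.04  0.03 -0.02] w 48.7 t 46.375
held plane slope x,y [-0.0131  0.0004] top at tcp axis rel tcp z -5.1 14388
rect rel tcp (array([60.8, -3.2]), 1.51, array([99.2, 58.7])) back x rel 109.6
```

View pics/w30.png

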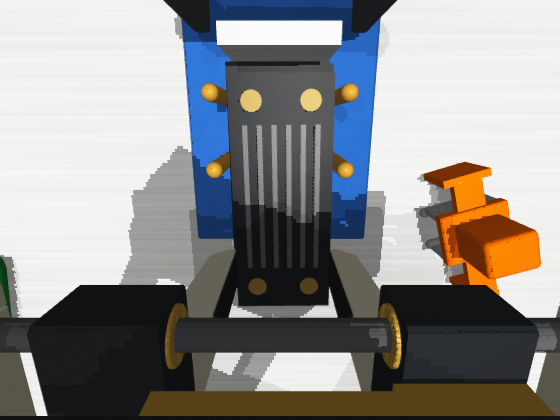

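{"name": "play_rows", "arguments": {"steps": "0 0 0 1.5 0 0 0; 0 0 0 0 0 0 0; 1 0 0 0 0 0 0; 1 0 0 0 0 0 0; 1 0 0 0 0 0 0; 1 0 0 0 0 0 0; 1 0 0 -20 0 0 0; 1 0 0 -40 0 0 0; 1 0 0 -30 0 0 0; 1 0 0 0 0 0 0; 1 0 0 0 0 0 0"}}

```text
t: 47.8
tcp_pos: [506.2, -212.6, 175.9]
tcp_rot: [1.0, -0.002, -0.001, -0.0]
force: [-0.5, 0.2, -0.9]
gripper_width: 92.5
```

```bash
cat > stk.py <<'E'
from pl import *
def stk(name):
    st();d=snap('wrist',name)
    cv2.imwrite(f'pics/c_{name}.png',cv2.resize(d['image'][0:300,140:440],None,fx=2,fy=2,interpolation=cv2.INTER_CUBIC))
    W=cloud(d);im=d['image'].astype(int)
    m=(W[...,2]>56)&(W[...,2]<80)&(abs(W[...,1]+212)<20)&(W[...,0]>460)&(W[...,0]<625)&(im.max(-1)<115)
    for y in (-195,-205,-212,-220,-229):
        k=m&(abs(W[...,1]-y)<2.5);P=W[k];print(y,P[:,0].min().round(1),P[:,0].max().round(1),[float(np.median(P[abs(P[:,0]-x)<5,2]).round(1)) for x in (500,530,560,590,605)])
E
python3 -c "
from stk import *
stk('w31')"
```

```text
tcp [ 506.2 -212.6  175.9] yaw -0.18 tilt [-0.0015 -0.0002] F [-0.5  0.2 -0.9] T [0.   0.05 0.04] w 92.5 t 47.8
-195 484.1 610.3 [69.0, 68.9, 69.1, 69.0, 66.8]
-205 484.3 610.3 [68.7, 68.8, 68.9, 68.8, 66.6]
-212 484.2 610.2 [68.7, 68.8, 69.0, 68.8, 66.7]
-220 484.1 610.2 [68.9, 68.8, 68.9, 69.0, 66.8]
-229 484.3 610.2 [69.0, 69.0, 69.0, 68.8, 67.1]
```

View pics/c_w31.png

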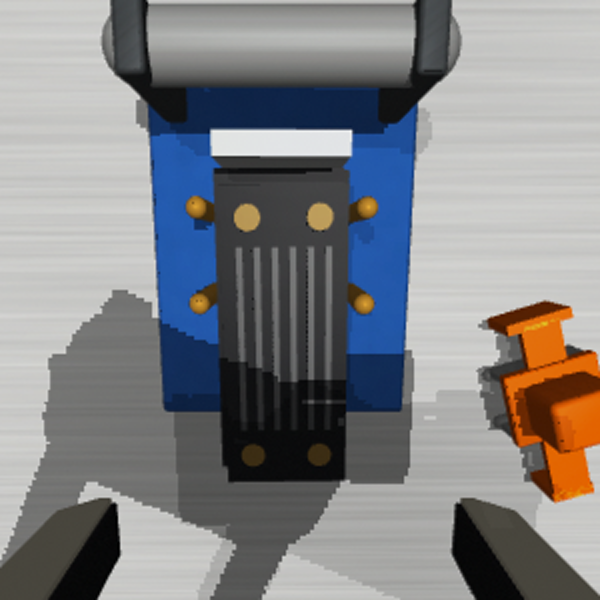

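{"name": "play_rows", "arguments": {"steps": "0 -15 0 0 0 0 0; 0 -20 0 0 0 0 0; 0 -8 0 0 0 0 0; 0 0 0 0 0 0 0; 0 0 0 20 0 0 0; 0 0 0 30 0 0 0; 0 0 0 30 0 0 0; 0 0 0 15 0 0 0; 0 0 0 0 0 0 0; 0 0 0 0 0 0 0"}}

```text
t: 49.1
tcp_pos: [459.4, -211.2, 71.4]
tcp_rot: [1.0, -0.001, -0.003, -0.002]
force: [0.2, 0.1, 0.9]
gripper_width: 1.0
```

```bash
python3 -c "
from pl import *
st()"
```

```text
tcp [ 459.4 -211.2   71.4] yaw -0.15 tilt [-0.007  -0.0031] F [0.2 0.1 0.9] T [ 0.03 -0.01  0.  ] w 1.0 t 49.1
```

Tips at z = 60. I'll go down another 6 mm and push forward.

{"name": "play_rows", "arguments": {"steps": "0 0 1 6 0 0.006 0; 0 6 0 0 0 0 0; 0 7 0 0 0 0 0; 0 5 0 0 0 0 0; 0 3 0 0 0 0 0; 0 2 0 0 0 0 0; 0 2 0 0 0 0 0"}}

```text
t: 49.98
tcp_pos: [480.7, -212.9, 67.3]
tcp_rot: [1.0, -0.001, -0.008, -0.001]
force: [-25.5, 2.5, 15.3]
gripper_width: 0.4
```

```bash
python3 -c "
from pl import *
st()"
```

```text
tcp [ 480.7 -212.9   67.3] yaw -0.15 tilt [-0.0163 -0.0027] F [-25.5   2.5  15.3] T [0.33 4.48 0.03] w 0.4 t 49.975
```

{"name": "play_rows", "arguments": {"steps": "0 0 0 0 0 0 0; 0 -8 0 0 0 0.014 0; 0 -15 0 0 0 0 0; 0 0 0 -30 0 0 0; 0 10 0 -40 0 0 0; 0 20 0 -40 0 0 0; 0 15 0 -10 0 0 0; 0 0 0 0 0 0 0; 0 0 0 0 0 0 0"}}

```text
t: 51.1
tcp_pos: [497.4, -213.1, 190.2]
tcp_rot: [1.0, -0.002, -0.001, -0.002]
force: [0.2, 0.4, -1.0]
gripper_width: 0.6
```

```bash
python3 -c "
from stk import *
stk('w32')
d=dict(np.load('/tmp/w32.npz'));W=cloud(d);m=(W[...,2]>60)&(W[...,2]<75)&(W[...,1]<-280)
for b in blobs(d,m,69,200):print(b)
d=snap('top','t3');W=cloud(d);im=d['image'].astype(int)
m=(W[...,2]>52)&(W[...,2]<75)&(im.max(-1)<110)&(W[...,0]<700)
for b in blobs(d,m.astype(np.uint8),63,150): print(b)
"
```

```text
tcp [ 497.4 -213.1  190.2] yaw -0.19 tilt [-0.0026 -0.0032] F [ 0.2  0.4 -1. ] T [0.01 0.03 0.02] w 0.6 t 51.1
-195 490.6 610.3 [68.7, 68.9, 68.9, 69.0, 68.7]
-205 490.5 610.3 [68.6, 69.0, 68.8, 68.8, 68.8]
-212 490.6 610.3 [68.8, 68.8, 68.8, 68.8, 68.7]
-220 490.8 610.2 [68.8, 69.0, 69.1, 68.8, 68.7]
-229 490.3 610.2 [69.0, 68.8, 69.1, 69.0, 69.0]
(array([426.6, 194.6]), np.int32(1014), (array([ 511.6, -338.3]), -73.01, array([31.4, 25.6])))
(array([177. , 184.4]), np.int32(555), (array([659.7, 269.8]), -61.67, array([393.6, 166.5])))
(array([388.3, 215.4]), np.int32(576), (array([ 579.8, -208. ]), 81.16, array([72.5, 68.1])))
```

View pics/w32.png

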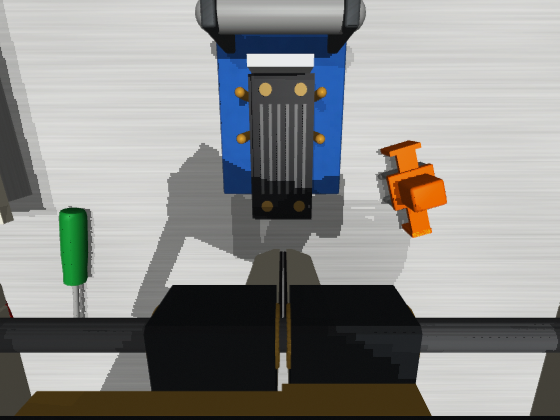

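View pics/t3.png

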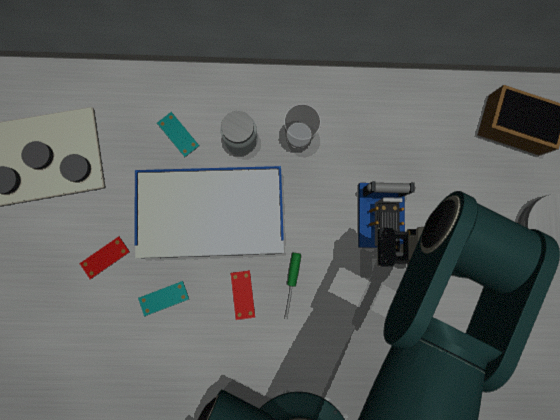

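{"name": "play_rows", "arguments": {"steps": "1 4 30 0 0 0 0; 1 5 45 0 0 0 0; 1 4 35 0 0 0 -0.1; 1 0 10 0 0 0 -0.1; 1 0 0 0 0 0 -0.09; 1 0 0 0 0 0 0; 1 0 0 0 0 0 0"}}

```text
t: 52.08
tcp_pos: [507.4, -336.1, 185.3]
tcp_rot: [0.989, 0.145, -0.003, -0.004]
force: [0.7, -0.2, 0.5]
gripper_width: 65.8
```

```bash
python3 -c "
from pl import *
st();d=snap('wrist','w33');W=cloud(d)
hsv=cv2.cvtColor(d['image'],cv2.COLOR_BGR2HSV)
oj=(hsv[...,0]<20)&(hsv[...,1]>150)
m=oj&(W[...,2]>62)&(W[...,2]<74)
for b in blobs(d,m,69,200):print(b)
"
```

```text
tcp [ 507.4 -336.1  185.3] yaw 16.71 tilt [-0.0049 -0.0083] F [ 0.7 -0.2  0.5] T [0.02 0.04 0.05] w 65.8 t 52.075
(array([288.7, 208.7]), np.int32(926), (array([ 511.7, -340.5]), -73.18, array([29.4, 24.2])))
```

View pics/w33.png

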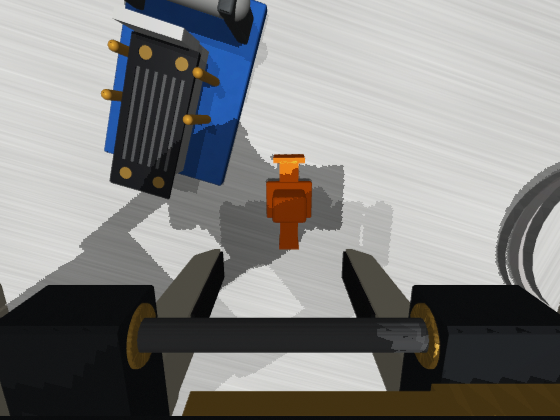

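{"name": "play_rows", "arguments": {"steps": "1 2 5 0 -0.008 0.005 0; 1 0 0 0 0 0 0; 1 0 0 25 0 0 0; 1 0 0 35 0 0 0; 1 0 0 35 0 0 0; 1 0 0 20 0 0 0; 1 0 0 0 0 0 0; 1 0 0 0 0 0 0"}}

```text
t: 53.12
tcp_pos: [512.5, -340.8, 70.0]
tcp_rot: [0.99, 0.144, 0.002, 0.002]
force: [0.2, -0.1, 0.2]
gripper_width: 93.1
```

```bash
python3 -c "
from pl import *
st();d=snap('wrist','w34');W=cloud(d)
hsv=cv2.cvtColor(d['image'],cv2.COLOR_BGR2HSV)
oj=(hsv[...,0]<20)&(hsv[...,1]>150)
m=oj&(W[...,2]>62)&(W[...,2]<74)
for b in blobs(d,m,69,200):print(b)
"
```

```text
tcp [ 512.5 -340.8   70. ] yaw 16.6 tilt [0.003  0.0037] F [ 0.2 -0.1  0.2] T [-0.02 -0.01  0.  ] w 93.1 t 53.125
(array([17.9, 10.2]), np.int32(389), (array([ 597.3, -200.1]), -73.34, array([9.8, 8.2])))
(array([128.3,  52.8]), np.int32(235), (array([ 594.5, -246.9]), -8.13, array([7.6, 7.4])))
(array([116. , 128.4]), np.int32(209), (array([ 561.5, -246.5]), -65.62, array([8.6, 8. ])))
(array([279.7, 272.3]), np.int32(2394), (array([ 512.5, -340.3]), -73.49, array([29.2, 25.4])))
```

View pics/w34.png

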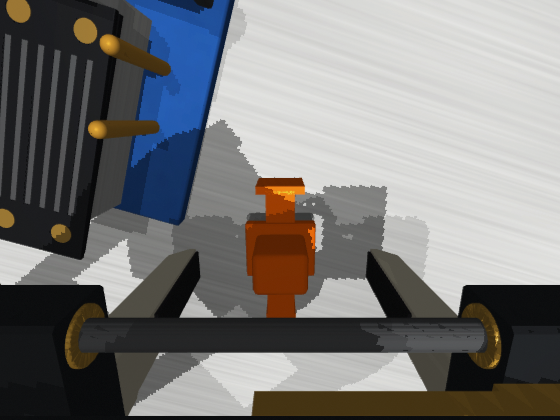

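{"name": "play_rows", "arguments": {"newtons": 50, "steps": "1 -1 0 12 0 0 0; 1 0 0 8 0 0 0; 1 0 0 1 0 0 0; 1 0 0 0 0 0 0; 0 0 0 0 0 0 0; 0 0 0 0 0 0 0; 0 0 0 0 0 0 0; 0 0 0 0 0 0 0; 0 0 0 0 0 0 0; 0 0 0 0 0 0 0; 0 0 0 0 0 0 0"}}

```text
t: 54.55
tcp_pos: [512.4, -341.7, 49.9]
tcp_rot: [0.99, 0.144, 0.003, 0.003]
force: [-1.4, 1.0, -0.3]
gripper_width: 29.4
```

```bash
python3 -c "
from pl import *
st()"
```

```text
tcp [ 512.4 -341.7   49.9] yaw 16.6 tilt [0.005  0.0062] F [-1.4  1.  -0.3] T [0.13 0.05 0.06] w 29.4 t 54.55
```

{"name": "play_rows", "arguments": {"steps": "0 0 0 -10 0 0 0; 0 0 0 -30 0 0 0; 0 0 0 -40 0 0 0; 0 0 0 -40 0 0 0; 0 0 0 -20 0 0 0.1; 0 0 0 0 0 0 0.1; 0 0 0 0 0 0 0.08; 0 0 0 0 0 0 0; 0 0 0 0 0 0 0"}}

```text
t: 55.68
tcp_pos: [510.9, -340.8, 199.2]
tcp_rot: [1.0, 0.002, 0.004, 0.003]
force: [0.2, 0.3, -2.2]
gripper_width: 29.3
```

```bash
python3 -c "
from pl import *
st()"
```

```text
tcp [ 510.9 -340.8  199.2] yaw 0.22 tilt [0.0078 0.0056] F [ 0.2  0.3 -2.2] T [-0.01 -0.   -0.03] w 29.3 t 55.675
```

{"name": "play_rows", "arguments": {"steps": "0 15 -15 0 0.005 -0.008 0.003; 0 30 -30 0 0 0 0; 0 30 -30 0 0 0 0; 0 30 -30 0 0 0 0; 0 18 -16 0 0 0 0; 0 6 -4 0 0 0 0; 0 0 0 0 0 0 0; 0 0 0 0 0 0 0"}}

```text
t: 56.68
tcp_pos: [645.0, -208.9, 198.2]
tcp_rot: [1.0, 0.003, -0.002, -0.0]
force: [0.1, -1.0, -1.9]
gripper_width: 29.8
```

```bash
python3 -c "
from pl import *
st();d=snap('wrist','w35')"
```

```text
tcp [ 645.  -208.9  198.2] yaw 0.3 tilt [-0.0036 -0.0009] F [ 0.1 -1.  -1.9] T [-0.03 -0.01 -0.  ] w 29.8 t 56.675
```

View pics/w35.png

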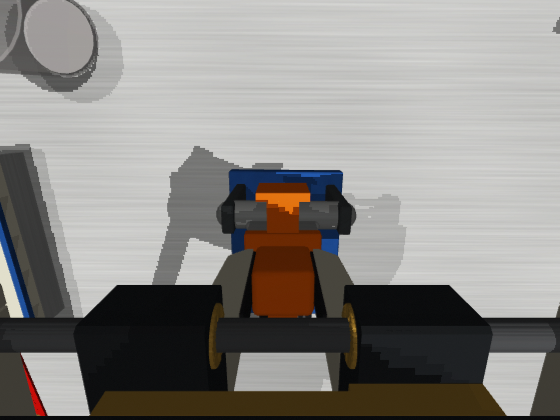

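```bash
python3 -c "
from pl import *
d=dict(np.load('/tmp/w35.npz'));W=cloud(d)
t=robot.sense()['tcp_pos']
hsv=cv2.cvtColor(d['image'],cv2.COLOR_BGR2HSV)
oj=(hsv[...,0]<20)&(hsv[...,1]>150)
for lo,hi in ((208,228),(172,188)):
  m=oj&(W[...,2]>lo)&(W[...,2]<hi); z=np.median(W[m][:,2]);print('z',z-t[2])
  for b in blobs(d,m,z,100):print(b[0],b[1],b[2][0]-t[:2],b[2][1:])
m=(W[...,2]>90)&(W[...,2]<110)
for b in blobs(d,m,101,100):print(b)
P=W[oj&(W[...,2]>172)&(W[...,2]<188)]-t
print('tail max x',P[:,0].max(),[ (P[P[:,0]>38][:,1].min(),P[P[:,0]>38][:,1].max())])
"
```

```text
z 18.49694715809943
[282.5 289.6] 3178 [ 1.1628924  -0.86073904] (-89.66, array([29.7, 26.7]))
z -19.019547649383895
[282.3 223.4] 2958 [22.9628924  -0.46073904] (-89.69, array([43.9, 35.8]))
(array([23.1, 35.4]), np.int32(1580), (array([775.2, -27. ]), -29.43, array([57. , 19.6])))
(array([239.6, 214.1]), np.int32(1222), (array([ 646.1, -176.1]), -89.68, array([40.6, 27.1])))
(array([328.9, 215. ]), np.int32(1400), (array([ 646.2, -245.3]), 87.96, array([46.1, 27.3])))
tail max x 39.46691234046364 [(np.float64(-15.184646146364372), np.float64(14.276351567052785))]
```

{"name": "play_rows", "arguments": {"steps": "0 0.5 3 0 0 0.003 0.005; 0 0 0 10 0 0 0; 0 0 0 15 0 0 0; 0 0 0 12 0 0 0; 0 0 0 5 0 0 0; 0 0 0 0 0 0 0; 0 0 0 0 0 0 0"}}

```text
t: 57.6
tcp_pos: [644.2, -213.4, 152.6]
tcp_rot: [1.0, -0.001, -0.001, -0.001]
force: [-0.1, -0.1, -2.3]
gripper_width: 29.7
```

```bash
python3 -c "
from pl import *
st();d=snap('wrist','w36')
s=snap('side','s2');cv2.imwrite('pics/cs2.png',cv2.resize(s['image'][90:220,220:360],None,fx=4.5,fy=4.5,interpolation=cv2.INTER_CUBIC))"
```

```text
tcp [ 644.2 -213.4  152.6] yaw -0.13 tilt [-0.0013 -0.001 ] F [-0.1 -0.1 -2.3] T [-0.05  0.    0.03] w 29.7 t 57.6
```

View pics/cs2.png

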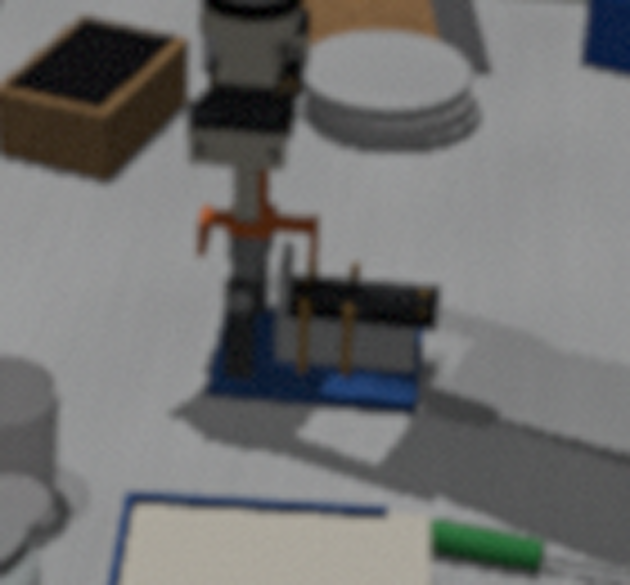

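View pics/w36.png

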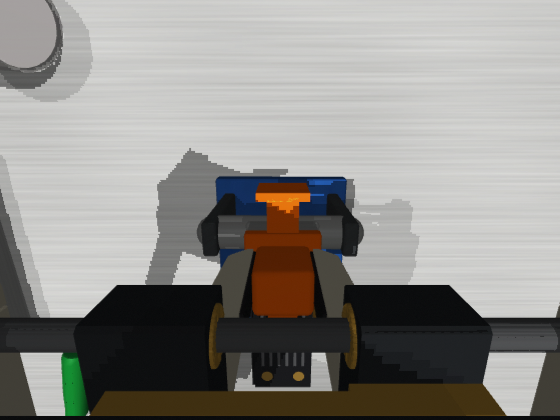

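{"name": "play_rows", "arguments": {"steps": "0 1.4 -1.5 0 0 0 0; 0 0 0 3 0 0 0; 0 0 0 3 0 0 0; 0 0 0 2 0 0 0; 0 0 0 0 0 0 0"}}

```text
t: 58.32
tcp_pos: [646.2, -211.9, 145.0]
tcp_rot: [1.0, -0.001, 0.0, -0.0]
force: [2.0, 0.0, -0.7]
gripper_width: 29.4
```

```bash
python3 -c "
from pl import *
st()"
```

```text
tcp [ 646.2 -211.9  145. ] yaw -0.12 tilt [ 0.0005 -0.0006] F [ 2.   0.  -0.7] T [ 0.04 -0.32  0.02] w 29.4 t 58.325
```

{"name": "play_rows", "arguments": {"steps": "0 -0.5 0 1 0 0 0; 0 0 0 2 0 0 0; 0 0 0 2 0 0 0; 0 0 0 2 0 0 0"}}

```text
t: 58.82
tcp_pos: [647.3, -212.2, 142.2]
tcp_rot: [1.0, -0.001, 0.003, 0.001]
force: [-1.6, 0.3, 11.4]
gripper_width: 29.5
```

```bash
python3 -c "
from pl import *
st()"
```

```text
tcp [ 647.3 -212.2  142.2] yaw -0.12 tilt [0.0067 0.0013] F [-1.6  0.3 11.4] T [ 0.32  0.42 -0.04] w 29.5 t 58.825
```

{"name": "play_rows", "arguments": {"steps": "0 -0.8 0 2 0 -0.005 0; 0 -0.5 0 2 0 -0.003 0; 0 -0.3 0 2 0 -0.003 0; 0 -0.3 0 2 0 -0.003 0"}}

```text
t: 59.32
tcp_pos: [647.1, -212.5, 140.5]
tcp_rot: [1.0, -0.001, 0.0, 0.002]
force: [0.4, 1.8, 11.9]
gripper_width: 29.2
```

```bash
python3 -c "
from pl import *
st()"
```

```text
tcp [ 647.1 -212.5  140.5] yaw -0.12 tilt [0.0001 0.0034] F [ 0.4  1.8 11.9] T [ 0.34  0.11 -0.05] w 29.2 t 59.325
```

{"name": "play_rows", "arguments": {"steps": "0 -0.3 0 3 0.002 -0.003 0; 0 -0.3 0 3 0 -0.003 0; 0 -0.3 0 3 0 -0.003 0; 0 0 0 3 0 -0.003 0"}}

```text
t: 59.82
tcp_pos: [647.2, -213.0, 133.1]
tcp_rot: [1.0, -0.001, -0.004, 0.002]
force: [1.1, -0.1, 2.5]
gripper_width: 30.1
```

```bash
python3 -c "
from pl import *
st();d=snap('wrist','w37');W=cloud(d);t=robot.sense()['tcp_pos']
hsv=cv2.cvtColor(d['image'],cv2.COLOR_BGR2HSV)
oj=(hsv[...,0]<20)&(hsv[...,1]>150)
m=oj&(abs(W[...,2]-t[2]-18)<6);print('handle top rel',np.median(W[m][:,2])-t[2])
"
```

```text
tcp [ 647.2 -213.   133.1] yaw -0.13 tilt [-0.007   0.0036] F [ 1.1 -0.1  2.5] T [ 0.06 -0.09 -0.06] w 30.1 t 59.825
handle top rel 19.15421930706532
```

{"name": "play_rows", "arguments": {"steps": "0 0 0 3 0.003 0.003 0; 0 0 0 3 0 0.003 0; 0 0 0 2 0 0 0; 0 0 0 2 0 0 0; 0 0 0 2.5 0 0 0"}}

```text
t: 60.5
tcp_pos: [647.0, -213.0, 125.9]
tcp_rot: [1.0, -0.001, 0.001, 0.0]
force: [-10.7, 5.1, 24.6]
gripper_width: 29.8
```

```bash
python3 -c "
from pl import *
st();d=snap('wrist','w38');W=cloud(d);t=robot.sense()['tcp_pos']
hsv=cv2.cvtColor(d['image'],cv2.COLOR_BGR2HSV)
oj=(hsv[...,0]<20)&(hsv[...,1]>150)
m=oj&(abs(W[...,2]-t[2]-18)<6);print('handle top rel',np.median(W[m][:,2])-t[2],np.median(W[m][:,2]))
s=snap('side','s3');cv2.imwrite('pics/cs3.png',cv2.resize(s['image'][90:220,220:360],None,fx=4.5,fy=4.5,interpolation=cv2.INTER_CUBIC))"
```

```text
tcp [ 647.  -213.   125.9] yaw -0.12 tilt [0.0011 0.0009] F [-10.7   5.1  24.6] T [ 0.82  2.19 -0.03] w 29.8 t 60.5
handle top rel 18.627537930006582 144.5714014651906
```

View pics/cs3.png

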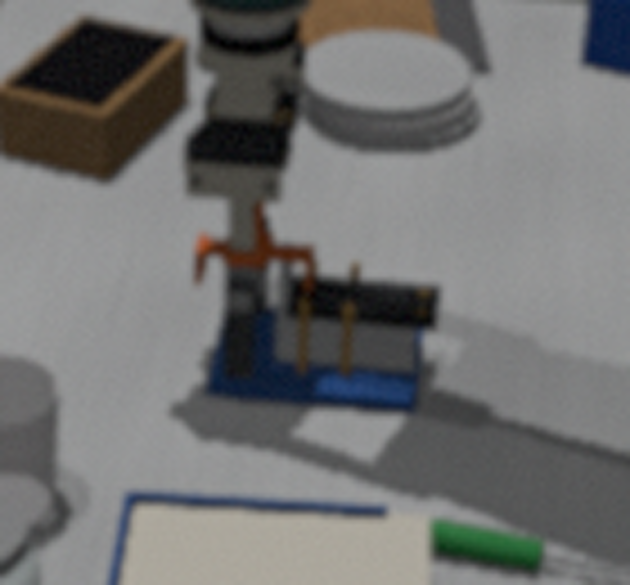

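{"name": "play_rows", "arguments": {"steps": "0 0 0 0 0 0 0; 0 0 0 0 0 0 0; 1 0 0 0 0 0 0; 1 0 0 0 0 0 0; 1 0 0 0 0 0 0; 1 0 0 0 0 0 0; 1 0 0 -20 0 0 0; 1 -10 0 -40 0 0 0; 1 -20 0 -30 0 0 0; 1 -20 0 0 0 0 0; 1 0 0 0 0 0 0; 1 0 0 0 0 0 0"}}

```text
t: 62.1
tcp_pos: [596.0, -212.8, 225.1]
tcp_rot: [1.0, -0.001, 0.002, 0.001]
force: [0.3, 0.3, -0.8]
gripper_width: 92.9
```

```bash
python3 -c "
from stk import *
stk('w39')
d=dict(np.load('/tmp/w39.npz'));W=cloud(d)
hsv=cv2.cvtColor(d['image'],cv2.COLOR_BGR2HSV)
oj=(hsv[...,0]<20)&(hsv[...,1]>150)
for lo,hi in ((138,152),(98,118)):
  m=oj&(W[...,2]>lo)&(W[...,2]<hi); z=np.median(W[m][:,2]);print('z',z)
  for b in blobs(d,m,z,100):print(b)
m=oj&(W[...,2]>98)&(W[...,2]<115);P=W[m]
for x in range(590,700,8):
  k=abs(P[:,0]-x)<4
  if k.sum()>5: print(x,P[k][:,1].min().round(1),P[k][:,1].max().round(1),np.median(P[k][:,2]).round(1))
m=(W[...,2]>90)&(W[...,2]<110)&~oj
for b in blobs(d,m,101,100):print(b)
"
```

```text
tcp [ 596.  -212.8  225.1] yaw -0.12 tilt [0.0043 0.0023] F [ 0.3  0.3 -0.8] T [0.02 0.04 0.03] w 92.9 t 62.1
-195 489.4 618.4 [69.0, 69.0, 68.7, 68.8, 68.7]
-205 489.8 618.2 [68.8, 68.8, 68.8, 68.8, 69.0]
-212 489.5 581.1 [68.9, 69.1, 68.7, nan, nan]
-220 490.1 581.1 [68.7, 68.7, 68.8, nan, nan]
-229 489.6 618.2 [69.1, 69.1, 68.9, 69.0, 68.9]
z 144.76329976011198
(array([282. , 160.7]), np.int32(1354), (array([ 645.6, -213.6]), 89.86, array([29.1, 23.6])))
z 107.36962742883813
(array([282.2, 134.6]), np.int32(1641), (array([ 656.4, -213.6]), -0.14, array([57.8, 43.9])))
(array([282. , 197.3]), np.int32(834), (array([ 609.9, -213.5]), -0.15, array([33.5, 19.2])))
590 -223.1 -203.8 106.5
598 -223.3 -203.6 106.9
606 -222.2 -204.8 106.8
614 -222.1 -204.9 106.8
622 -222.1 -205.0 106.8
630 -235.5 -191.7 108.8
638 -235.4 -191.9 109.2
646 -235.1 -192.1 109.2
654 -235.0 -192.3 109.3
662 -234.8 -192.4 108.9
670 -222.6 -205.5 106.7
678 -228.1 -199.3 106.8
686 -228.1 -199.3 106.8
(array([12.8,  5.4]), np.int32(336), (array([756.1, -13.3]), 89.92, array([26. ,  9.3])))
(array([235.4, 154. ]), np.int32(1113), (array([ 645.2, -173.6]), 89.87, array([35.4, 25.2])))
(array([327. , 154.3]), np.int32(1006), (array([ 645.3, -252.3]), 87.08, array([33.2, 23.8])))
(array([263.1, 189.9]), np.int32(191), (array([ 615.4, -196.9]), 89.85, array([14.1,  9.8])))
(array([299.5, 189.9]), np.int32(157), (array([ 615.4, -228.8]), 89.86, array([11.5,  9.8])))
  return _methods._mean(a, axis=axis, dtype=dtype,
  ret = ret.dtype.type(ret / rcount)
```

View pics/w39.png

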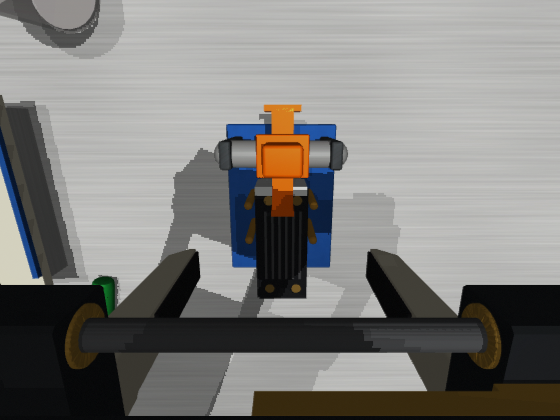

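```bash
python3 -c "
from pl import *
d=snap('top','t4');o=dict(np.load('/tmp/top0.npz'))
hsv=lambda x:cv2.cvtColor(x['image'],cv2.COLOR_BGR2HSV)
for x in (o,d):
  h=hsv(x);g=(h[...,0]>45)&(h[...,0]<75)&(h[...,1]>120)&(h[...,2]>60)
  print([b for b in blobs(x,g,12,60)])
print(cv2.absdiff(d['image'],o['image'])[95:160,215:325].mean())
"
```

```text
[(array([294. , 268.8]), np.int32(241), (array([440.7,  17.1]), -10.56, array([83.6, 19.6])))]
[(array([293.8, 269. ]), np.int32(272), (array([440.8,  17.4]), -9.36, array([83.5, 21.7])))]
18.924568764568765
```

View pics/t4.png

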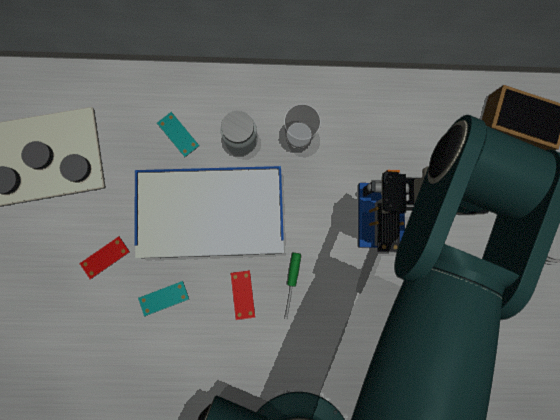

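The deck is empty. The jar (239,130), beaker (300,125) and driver (292,280) sit at their starting pixels.

```bash
python3 -c "
from bench import robot
print(robot.close_job())"
```

```text
the job is handed in; nothing more can be done
None
```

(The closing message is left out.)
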